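# Lap two slates on a jewellery display ramp and clamp them

## Task

Lay the short slate flat on the sloping display stand, centred and straight, with its lower edge right against the brass stop; then lay the long slate from the rack over it, straight up the slope and centred, so that its lower edge lines up with the brass gauge bar that crosses under the ramp. Then swing the clamp lever over its high point towards the stop until it snaps closed and its foot holds the head of the long slate; leave the grey block and the small white tub where they are.

Things in the scene. Friction and masses are not known exactly. Their poses are not given: they have to be found in the camera images.
- deck: sloping wooden ramp of the display stand, 46 mm wide, 206 mm long, fixed. Origin on its surface, on the centre line, at the brass stop's face (stop: 50 mm wide, 7 mm high, low end; there the surface is 36 mm above the bench). x up the slope (17 degrees), y to the left, z square out of the surface. Below its sides only an 84 mm wide, 10 mm high foot. Clamp bracket at x = 172-197 mm, 33 mm high
- gauge_line (a point): brass gauge bar crossing under the ramp, 3 mm wide, 88 mm long (shows 14 mm past each side of a slate), top 7 mm below the ramp's surface, held tight 35 to 45 mm up-slope from the stop. The point is on the ramp's surface and centre line above the bar's middle; axes as the ramp's. The long slate's lower edge belongs over it: its centre is then 60 mm farther up the slope
- slate_short: dark grey slate plate 80 x 60 x 8 mm, about 0.1 kg, lying flat on the bench at the start. Origin at its centre, x along the 80 mm length, y along the 60 mm width, z through the thickness. Laid, its 80 mm runs up the slope from the stop, its centre 40 mm from the stop, overhanging the ramp by 7 mm on each side
- slate_long: dark grey slate 120 x 60 x 8 mm, 0.15 kg. Origin at its centre, y along the length, z along the width, x through the thickness. At the start it stands on a long edge in the rack, top 68 mm above the bench. Faces and ends alike. Laid, it rests on the short slate's top edge and with its head on the ramp, 0.1 rad flatter than the ramp, its centre 10 mm out from the ramp's surface
- rack: wooden rack 70 x 100 mm, fixed, with three rails 31 mm high along its y and two slots 10.5 mm wide between them at x = -12 mm (the long slate) and x = +12 mm (empty). Origin at the middle of its underside
- clamp_lever (a joint): angle of the clamp lever in rad: 0 open (standing up, leaning a little away from the stop), 1.95 closed (lying down along the ramp towards the stop). A spring pushes it back to open with up to 0.8 Nm (about 8 N at the handle) until the high point at 1.65; past that it snaps to closed by itself and stays
- lever_hinge (a point): the lever's hinge axis (parallel to the ramp's y), on the centre line, 184 mm up-slope from the stop and 26 mm out from the ramp's surface; axes as the ramp's
- lever_tip (a point): the end of the lever's black handle, a round bar 14 mm thick over its last 45 mm, 109 mm from the hinge. Moves with the lever on a circle in the ramp's x-z plane
- clamp_foot: the round rubber foot (18 mm) on a spring of 2 to 6 N under the lever, 36 mm from the hinge; when the lever is closed the foot presses on the slate there, 148 mm up-slope from the stop. Origin 20 mm above its underside
- grey_block: loose charcoal grey block 50 x 120 x 22 mm, a bystander; origin at the middle of its underside
- tub: loose small white tub 72 mm wide, 66 mm high, a bystander; origin at the middle of its underside

How it is judged:
By the outcome, as a careful person would: the job done as asked, in the order asked, and still so for the second after the job is handed in, with the robot touching nothing.
It also fails if it takes over 72 s, if anything falls off the work surface, if the arm or the gripper's body presses on something with over 40 N, if the wrist force passes 120 N, or if a joint passes its speed limit or range.

## Robot

A 7-joint arm with a two-finger parallel gripper is mounted at the origin on a cart in front of the work surface, level with it; the furniture and walls round the work are solid. World frame = base frame: x ahead of the robot, y to its left, z up, the work surface at z = 0. Lengths are in m, angles in rad, forces in N, time in s.
With the tool pointing down it reaches from about 0.425 to 0.925 m from the base axis. Payload 6.8 kg.
Tool frame: the origin (TCP) lies at the very end of the fingers, on their centre line; the grasp point (between the pads) lies 19 mm behind it; y points along the fingers, x is the direction in which the jaws open and shut, and the axes are right-handed (so a half turn about y gives the same grasp; the last joint's range is limited). The gripper opens to 85 mm and grips with 20 to 120 N. Pads are 22 mm wide; open, the fingers measure 114 mm over their backs; the gripper's body (76 mm by 85 mm) begins 54 mm behind the grasp point. The pads swing forward as they close: fully open they stand 13 mm farther back than shut.
Start: joints at [1.032, 0.477, 0.022, 1.555, -0.011, 1.109, -0.083], TCP at [0.282, -0.613, 0.231] pointing down, gripper open.
Joint ranges: [-2.96, 2.96], [-0.34, 2.1], [-1.41, 1.46], [0.24, 2.44], [-1.37, 4.51], [0.17, 1.92], [-2.96, 2.96]. Speed limits (rad/s): [2.39, 2.39, 3.14, 3.14, 3.14, 3.14, 3.14].

## Interface

Orientations are given as a rotation vector (axis times angle).
In Python, from bench import r, imaging gives the robot as it stands.
- The arm moves only by the shell command python3 -m jog 'ROWS' [FORCE]. ROWS is text: rows parted by semicolons, each of 7 numbers parted by spaces: the turn, a rotation vector about the tool's x, y, z in degrees, then the shift along the tool's x, y, z in mm, then the opening, from 0 (shut) to 1 (fully open). A call has exactly 5 rows; each row shifts and turns the commanded pose from where the row before left it, along the tool's axes as they then stand; what a row does not reach is not made up. A row lasts 1/12 s, in which the tool goes at most 41.7 mm and 7.16 degrees, less where a joint would pass 70% of its speed; a pose out of reach is approached as far as the arm can. A call with a gripper value outside its range is refused whole. The fingers move at their own pace and stop on an object; FORCE is the grip in N (left out, the last holds). Time passes only in rows, so rows that do not move let the fingers close, or fill a call up. It gives the time, the measured TCP pose, the force and the opening at its end, in the units of the state.
- r.get_obs(): the state, without advancing time (a new reading comes with each control period).
- imaging.grab_frame(name): name is "side" or "top" or "wrist"; returns a dict with "color" (420x560x3 uint8, red, green, blue), "z_map" (420x560 float32, m along the optical axis (not along the pixel's ray), 0 where there is no reading), "fx", "fy", "cx", "cy" (pixels), "k1" (the pictures are not rectified: a ray, as slopes to the right and down, at radius r is drawn at 1 + k1 r^2 times it, then the intrinsics apply), "world_to_cam" (4x4, takes a point from world to camera coordinates); the wrist camera has in their place "hand_eye" (4x4, takes a point from camera to tool coordinates, whose origin is the TCP and whose axes are the tool frame's). Camera axes: x right, y up, looking along -z (the intrinsics and any distortion apply to the point x, -y, -z); pixel columns grow to the right and rows downward; lengths in m; the calibration is good to about 2 mm. A picture is of the moment at which its call begins: read the wrist's pose just before it.
- r.hand_in(): hands the job in, once; it reports no verdict.
The state is a dict: "clock": time; "joints": joint angles; "qvel": joint speeds; "tau": joint torques, N m; "tcp_pos": TCP position; "orientation": TCP orientation; "contact_force": force on the tool from outside, world axes, zero at the start; "moment": the same for the moment, N m; "grip_width": finger opening in m.
Only numpy, scipy, OpenCV 4.12 (cv2) and the standard library are available. Lean on these libraries where they do the work, as an engineer would, in place of code of your own. Each camera call takes 0.05 s, during which the arm holds its last target.

## Working session

There is one attempt and no reset: what is moved stays moved. The work goes in short steps, Python scripts to look and compute and a shell command to move; the robot and the scene stay as the last step left them, time stands still between calls to the robot, and variables do not carry over. Pictures are saved under pics/ and viewed, and the job is handed in when it is done.

```bash
ls -la; mkdir -p pics
cat > h.py <<'E'
import numpy as np, cv2
from scipy.spatial.transform import Rotation as R
from bench import r, imaging
def grab(n,fn=None):
    o=r.get_obs(); f=imaging.grab_frame(n)
    if fn: cv2.imwrite('pics/'+fn,f['color'][:,:,::-1])
    if n=='wrist':
        T=np.eye(4);T[:3,:3]=R.from_rotvec(o['orientation']).as_matrix();T[:3,3]=o['tcp_pos']
        f['c2w']=T@np.array(f['hand_eye'])
    else: f['c2w']=np.linalg.inv(np.array(f['world_to_cam']))
    return f
def ray(f,u,v):
    x=(u-f['cx'])/f['fx'];y=(v-f['cy'])/f['fy']
    k=f['k1']; xu,yu=x,y
    for _ in range(20):
        s=1+k*(xu*xu+yu*yu); xu,yu=x/s,y/s
    return np.array([xu,-yu,-1.0])
def onplane(f,u,v,n,d):
    n=np.array(n,float); M=f['c2w']; a=M[:3,:3]@ray(f,u,v); o=M[:3,3]
    return o+a*(d-n@o)/(n@a)
def onz(f,u,v,z): return onplane(f,u,v,[0,0,1],z)
def depthpt(f,u,v):
    z=f['z_map'][int(round(v)),int(round(u))]
    return (f['c2w']@np.append(ray(f,u,v)*z,1))[:3]
def proj(f,p):
    c=(np.linalg.inv(f['c2w'])@np.append(p,1))[:3]
    x,y=c[0]/-c[2],-c[1]/-c[2]; s=1+f['k1']*(x*x+y*y)
    return np.array([f['cx']+f['fx']*x*s,f['cy']+f['fy']*y*s])
def cloud(f):
    h,w=f['z_map'].shape; u,v=np.meshgrid(np.arange(w),np.arange(h))
    x=(u-f['cx'])/f['fx'];y=(v-f['cy'])/f['fy'];xu,yu=x,y
    for _ in range(20):
        s=1+f['k1']*(xu*xu+yu*yu); xu,yu=x/s,y/s
    z=f['z_map']; P=np.stack([xu*z,-yu*z,-z],-1)
    W=P@f['c2w'][:3,:3].T+f['c2w'][:3,3]; W[z==0]=np.nan
    return W
def st():
    o=r.get_obs(); print({k:np.round(v,4).tolist() for k,v in o.items() if k in('clock','joints','tcp_pos','orientation','contact_force','grip_width')}); return o
E
python3 - <<'E'
from h import *
o=st()
print(R.from_rotvec(o['orientation']).as_matrix().round(3))
for n in('side','top','wrist'):
    f=grab(n,n+'0.png'); print(n,f['c2w'].round(3).tolist(),f['fx'],f['k1'])
E
```

```text
total 12
drwxr-xr-x  3 agent agent 4096 Dec  6 22:57 .
drwxr-xr-x 23 root  root  4096 Dec  6 22:57 ..
drwxr-xr-x  2 agent agent 4096 Dec  6 22:57 pics
{'clock': 0.0, 'joints': [1.0319, 0.4778, 0.0223, 1.5565, -0.0115, 1.1093, -0.0831], 'tcp_pos': [0.2816, -0.6128, 0.2303], 'orientation': [-1.3819, 0.8875, -0.8848], 'contact_force': [-0.047, -0.347, -0.3463], 'grip_width': 0.0853}
[[ 0.418 -0.001  0.909]
 [-0.909  0.002  0.418]
 [-0.002 -1.    -0.   ]]
side [[0.897, 0.391, -0.206, 0.296], [-0.442, 0.78, -0.443, -0.555], [-0.012, 0.489, 0.872, 1.27], [0.0, 0.0, 0.0, 1.0]] 396.38807489961727 0.02246278740997783
top [[-0.111, 0.889, -0.444, -0.322], [-0.994, -0.101, 0.046, 0.106], [-0.004, 0.446, 0.895, 1.878], [0.0, 0.0, 0.0, 1.0]] 508.0060885829966 -0.12984501373752685
wrist [[0.418, 0.864, 0.282, 0.354], [-0.909, 0.397, 0.128, -0.58], [-0.001, -0.31, 0.951, 0.374], [0.0, 0.0, 0.0, 1.0]] 322.24163309421346 -0.06949054134292892
```

View pics/side0.png

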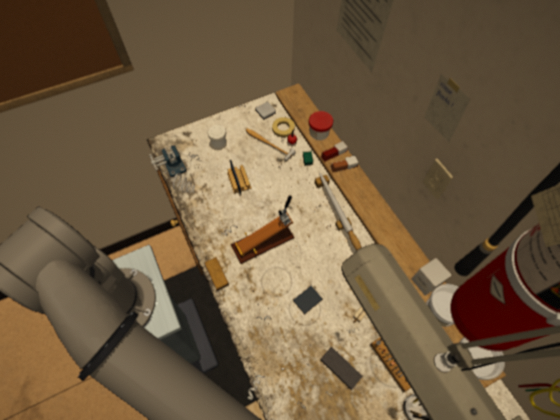

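View pics/top0.png

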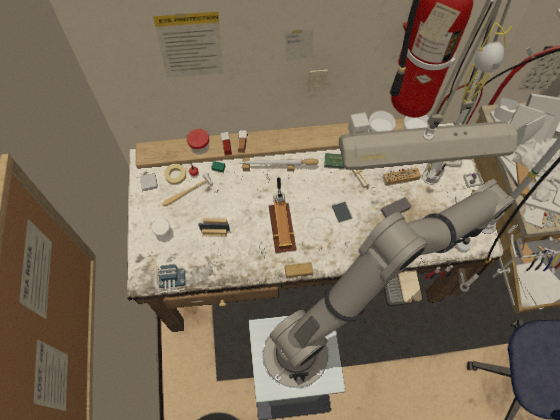

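View pics/wrist0.png

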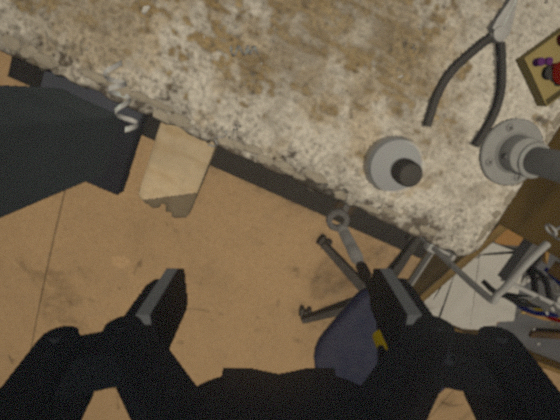

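Run:
```python
from h import *
s=cv2.imread('pics/side0.png'); t=cv2.imread('pics/top0.png')
cv2.imwrite('pics/side0c.png',cv2.resize(s[130:400,140:400],None,fx=2.9,fy=2.2,interpolation=cv2.INTER_CUBIC)[:594,:754])
cv2.imwrite('pics/top0c.png',cv2.resize(t[165:290,180:430],None,fx=3.2,fy=3.2,interpolation=cv2.INTER_CUBIC))
f=grab('side'); g=grab('top')
for n,u,v in [('deck low',250,248),('short',307,299),('block',340,367),('rack',238,178),('tub',217,132),('lever',288,202)]:
    print('s',n,depthpt(f,u,v).round(3))
for n,u,v in [('deck low',285,240),('short',342,211),('block',397,208),('rack',214,226),('tub',161,229),('lever',279,185)]:
    print('t',n,depthpt(g,u,v).round(3))
```

```text
s deck low [ 0.452 -0.033  0.043]
s short [ 0.547 -0.263  0.008]
s block [ 0.533 -0.486  0.022]
s rack [0.532 0.253 0.029]
s tub [0.54  0.467 0.062]
s lever [ 0.602 -0.013  0.205]
t deck low [ 0.436 -0.013  0.045]
t short [ 0.553 -0.263  0.006]
t block [ 0.537 -0.491  0.015]
t rack [0.519 0.258 0.061]
t tub [0.526 0.466 0.068]
t lever [ 0.598 -0.007  0.198]
```

View pics/side0c.png

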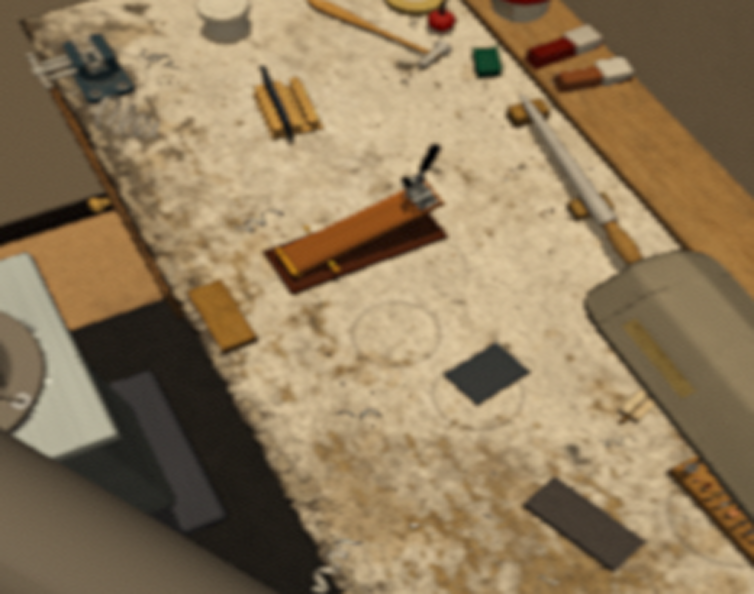

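View pics/top0c.png

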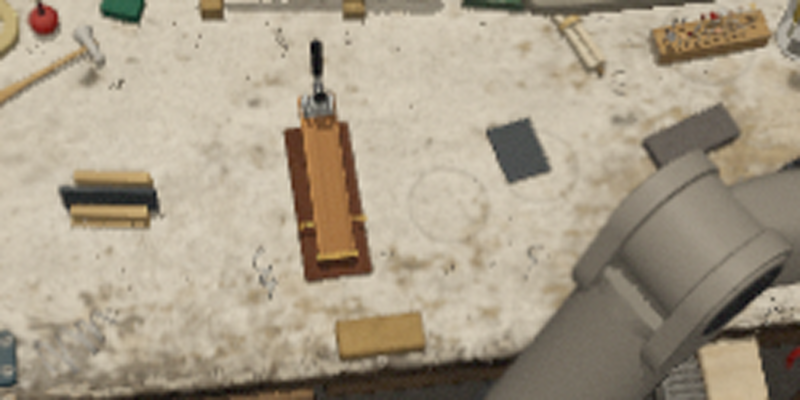

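```bash
cat >> h.py <<'E'
def mv(target_pos,target_R=None):
    "relative motion in tool axes now: rotvec deg and shift mm (shift in current tool axes)"
    o=r.get_obs(); Rt=R.from_rotvec(o['orientation']).as_matrix()
    d=Rt.T@(np.array(target_pos)-o['tcp_pos'])*1000
    print('shift mm (current tool axes)',d.round(1))
    if target_R is not None:
        q=R.from_matrix(Rt.T@target_R).as_rotvec(degrees=True); print('turn deg',q.round(2))
        print('shift in target axes',(np.array(target_R).T@(np.array(target_pos)-o['tcp_pos'])*1000).round(1))
def slate_rect(f,u,v,z,lo,hi,win=40):
    c=f['color'].astype(int); g=c.max(2)
    m=((g>=lo)&(g<=hi)).astype(np.uint8)
    mm=np.zeros_like(m); mm[max(0,v-win):v+win,max(0,u-win):u+win]=m[max(0,v-win):v+win,max(0,u-win):u+win]
    mm=cv2.morphologyEx(mm,cv2.MORPH_OPEN,np.ones((3,3),np.uint8))
    n,l=cv2.connectedComponents(mm); k=l[v,u]; print('label',k,'px',(l==k).sum())
    cs,_=cv2.findContours((l==k).astype(np.uint8),cv2.RETR_EXTERNAL,cv2.CHAIN_APPROX_NONE)
    ct=max(cs,key=cv2.contourArea)[:,0]
    P=np.array([onz(f,a,b,z)[:2] for a,b in ct])
    rc=cv2.minAreaRect((P*1000).astype(np.float32)); print(rc); return rc
E
python3 - <<'E'
from h import *
for n,u,v in(('side',307,299),('top',342,211)):
    f=grab(n); print(f['color'][v,u],f['color'][v-1:v+2,u-1:u+2].max())
    slate_rect(f,u,v,.008,20,85)
E
```

```text
[56 55 52] 57
label 1 px 390
((547.288818359375, -263.927978515625), (75.47191619873047, 55.03777313232422), 12.172515869140625)
[75 78 77] 83
label 1 px 215
((550.0859375, -259.6339111328125), (75.45033264160156, 54.26637268066406), 13.195645332336426)
```

```bash
cat >> h.py <<'E'
def down(azx):
    a=np.radians(azx); x=np.array([np.cos(a),np.sin(a),0]); y=np.array([0,0,-1.]); return np.stack([x,y,np.cross(x,y)],1)
E
python3 - <<'E'
from h import *
mv([0.549,-0.262,0.17],down(-77.3))
E
```

```text
shift mm (current tool axes) [-207.6   61.1  389.4]
turn deg [ 1.000e-02  1.198e+01 -2.000e-02]
shift in target axes [-283.9   61.1  337.9]
```

```bash
python3 -m jog '0 6 0 0 0 0 1; 0 6 0 0 0 0 1; 0 0 0 -26 3 30 1; 0 0 0 -26 3 30 1; 0 0 0 -26 3 30 1'; python3 -m jog '0 0 0 -26 3 31 1; 0 0 0 -26 3 31 1; 0 0 0 -26 3 31 1; 0 0 0 -26 3 31 1; 0 0 0 -26 3 31 1'; python3 -m jog '0 0 0 -26 9 31 1; 0 0 0 -26 9 31 1; 0 0 0 -24 9 31 1; 0 0 0 0 9 0 0.82; 0 0 0 0 0 0 0.82'
python3 - <<'E'
from h import *
st(); f=grab('wrist','w1.png')
mv([0.549,-0.262,0.17],down(-77.3))
E
```

```text
clock: 0.77
tcp_pos: [0.3527, -0.5167, 0.2221]
orientation: [-1.305, 1.046, -1.046]
contact_force: [0.9, -0.2, 0.2]
grip_width: 0.0854
clock: 1.18
tcp_pos: [0.4761, -0.355, 0.2075]
orientation: [-1.306, 1.044, -1.045]
contact_force: [0.3, 0.8, -0.5]
grip_width: 0.0854
clock: 1.6
tcp_pos: [0.5502, -0.2583, 0.1694]
orientation: [-1.308, 1.042, -1.037]
contact_force: [-1.3, -0.2, -0.6]
grip_width: 0.0702
{'clock': 1.6, 'joints': [0.3941, 0.4339, -0.0747, 1.7758, 0.0372, 0.936, -1.0392], 'tcp_pos': [0.5502, -0.2583, 0.1694], 'orientation': [-1.3078, 1.0425, -1.0374], 'contact_force': [-1.2962, -0.2371, -0.6103], 'grip_width': 0.0702}
shift mm (current tool axes) [ 1.   0.3 -0.3]
turn deg [ 0.11  0.11 -0.06]
shift in target axes [ 1.   0.3 -0.3]
```

View pics/w1.png

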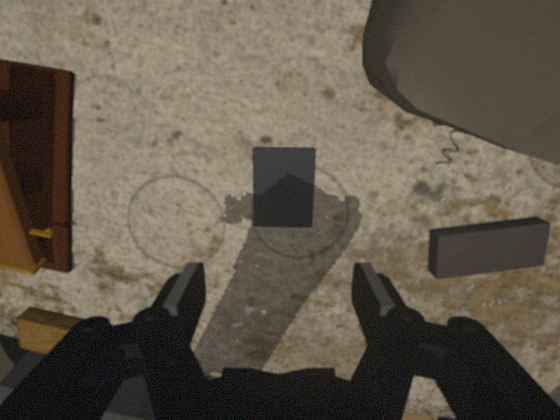

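```bash
cat >> h.py <<'E'
def quad(f,pts,z):
    return np.array([onz(f,a,b,z) for a,b in pts])
E
python3 - <<'E'
from h import *
f=grab('wrist')
print(f['color'][150:226:12,284].tolist(), f['color'][200,325].tolist())
o=r.get_obs()
for hi in (62,75):
    rc=slate_rect(f,284,187,.008,10,hi,60)
P=quad(f,[(253,148),(315,149),(313,227),(253,227)],.008); print(P.round(4)); print(P.mean(0), np.linalg.norm(np.diff(P,axis=0),axis=1))
W=cloud(f); print(W[187,284],W[260,420])
E
```

```text
[[65, 67, 67], [67, 64, 60], [58, 57, 57], [42, 37, 32], [44, 49, 48], [46, 42, 44], [40, 41, 38]] [85, 82, 68]
label 1 px 2604
((539.156494140625, -264.83349609375), (53.589080810546875, 58.85647964477539), 12.81374454498291)
label 1 px 4800
((550.63818359375, -261.53515625), (79.60157775878906, 61.42087936401367), 12.79797649383545)
[[ 0.582  -0.2287  0.008 ]
 [ 0.5941 -0.286   0.008 ]
 [ 0.5173 -0.3042  0.008 ]
 [ 0.5037 -0.2446  0.008 ]]
[ 0.5492906  -0.26585576  0.008     ] [0.05853126 0.07898631 0.06111941]
[ 0.55189479 -0.26572919  0.00929548] [ 0.50335214 -0.42991446  0.0017866 ]
```

Run:
```python
from h import *
f=grab('wrist'); W=cloud(f); o=r.get_obs()
Rt=R.from_rotvec(o['orientation']).as_matrix()
T=(W-o['tcp_pos'])@Rt*1000
m=(T[:,:,1]>-60)&(T[:,:,1]<30)&(np.abs(T[:,:,0])<80)&(np.abs(T[:,:,2])<40)
Q=T[m]; print(len(Q)); 
for s in(-1,1):
    q=Q[Q[:,0]*s>0]; i=np.argsort(-q[:,1])[:10]; print(q[i].round(1).tolist())
mv([0.550,-0.263,0.03],down(-77.2))
```

```text
8253
[[-36.5, -7.6, -3.4], [-36.3, -8.6, 3.2], [-36.1, -8.7, 4.8], [-36.2, -8.7, -2.2], [-36.3, -8.8, 1.7], [-36.4, -8.9, 1.2], [-36.3, -8.9, -3.7], [-36.5, -8.9, -7.6], [-36.1, -9.0, 4.5], [-36.2, -9.0, -3.1]]
[[34.0, -7.7, -2.7], [33.9, -7.8, 4.5], [33.9, -8.0, 3.5], [33.9, -8.4, 2.1], [34.0, -8.4, -5.0], [33.9, -8.5, 2.7], [34.0, -8.6, 0.1], [33.8, -8.7, 3.4], [33.7, -8.8, -2.6], [33.7, -9.0, -3.0]]
shift mm (current tool axes) [ -0.4 141.6   1.6]
turn deg [ 0.03 -0.23  0.05]
shift in target axes [ -0.3 141.6   1.6]
```

```bash
python3 -m jog '0 0 0 0 36 1 0.82; 0 0 0 0 36 1 0.82; 0 0 0 0 36 0 0.82; 0 0 0 0 33 0 0.82; 0 0 0 0 0 0 0.82'; python3 -m jog '0 0 0 0 10 0 0.82; 0 0 0 0 10 0 0.82; 0 0 0 0 7 0 0.82; 0 0 0 0 5 0 0.82; 0 0 0 0 0 0 0.82'
python3 - <<'E'
from h import *
st(); f=grab('wrist','w2.png')
E
```

```text
clock: 2.17
tcp_pos: [0.5461, -0.2619, 0.0249]
orientation: [-1.309, 1.055, -1.039]
contact_force: [-1.0, 0.9, -0.8]
grip_width: 0.0701
clock: 2.58
tcp_pos: [0.5513, -0.2617, -0.0017]
orientation: [-1.306, 1.045, -1.045]
contact_force: [-0.9, -0.1, -0.9]
grip_width: 0.07
{'clock': 2.5833, 'joints': [0.3876, 0.6689, -0.0623, 1.8582, 0.067, 0.6162, -1.0656], 'tcp_pos': [0.5513, -0.2617, -0.0017], 'orientation': [-1.3057, 1.0445, -1.0449], 'contact_force': [-0.8961, -0.0592, -0.8679], 'grip_width': 0.07}
```

View pics/w2.png

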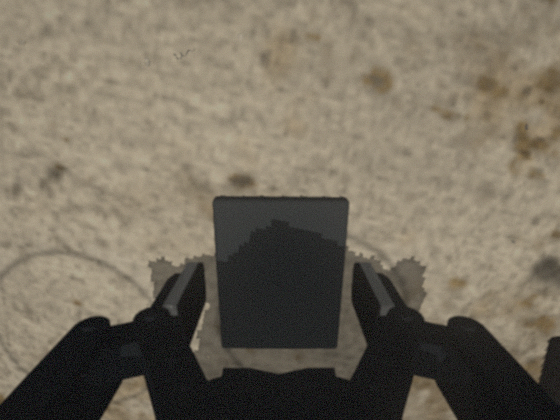

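```bash
python3 -m jog '0 0 0 0 1.5 0 0.7; 0 0 0 0 0 0 0.6; 0 0 0 0 0 0 0.5; 0 0 0 0 0 0 0.5; 0 0 0 0 0 0 0.5' 50; python3 -m jog '0 0 0 0 -5 0 0.5; 0 0 0 0 -25 0 0.5; 0 0 0 0 -35 0 0.5; 0 0 0 0 -35 0 0.5; 0 0 0 0 -10 0 0.5'
python3 - <<'E'
from h import *
st(); f=grab('wrist','w3.png'); grab('side','s3.png');grab('top','t3.png')
E
```

```text
clock: 3.05
tcp_pos: [0.5521, -0.262, -0.002]
orientation: [-1.305, 1.043, -1.046]
contact_force: [-1.1, 0.2, 5.8]
grip_width: 0.058
clock: 3.47
tcp_pos: [0.554, -0.2627, 0.1124]
orientation: [-1.303, 1.038, -1.051]
contact_force: [0.6, -0.6, -1.1]
grip_width: 0.058
{'clock': 3.4667, 'joints': [0.3947, 0.5055, -0.0712, 1.8127, 0.0476, 0.8172, -1.0495], 'tcp_pos': [0.554, -0.2627, 0.1124], 'orientation': [-1.3032, 1.0381, -1.0506], 'contact_force': [0.5935, -0.6297, -1.124], 'grip_width': 0.058}
```

View pics/w3.png

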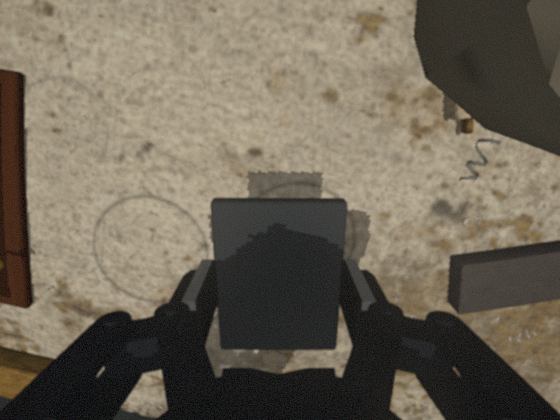

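View pics/s3.png

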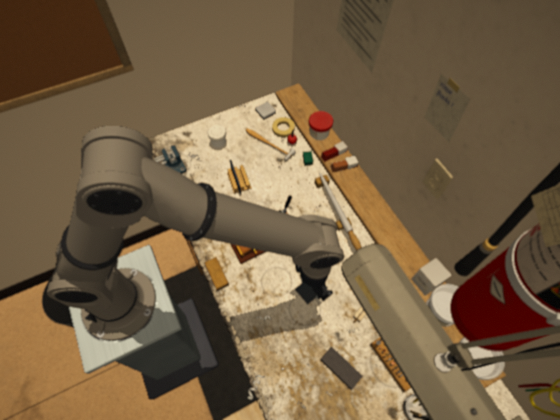

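Run:
```python
from h import *
g=grab('top')
def c(u,v): return 180+u/3.2,165+v/3.2
for a,z in [((318,258),.043),((357,253),.043),((337,256),.043),((322,120),.085)]:
    print(onz(g,*c(*a),z).round(4))
f=grab('side')
def d(u,v): return 140+u/2.9,130+v/2.2
for a,z in [((278,251),.043),((298,277),.043),((288,264),.043),((404,193),.087)]:
    print(onz(f,*d(*a),z).round(4))
```

```text
[0.4154 0.0115 0.043 ]
[ 0.4166 -0.0365  0.043 ]
[ 0.4154 -0.0118  0.043 ]
[ 0.5805 -0.0124  0.085 ]
[0.415  0.0019 0.043 ]
[ 0.4183 -0.0478  0.043 ]
[ 0.4167 -0.0232  0.043 ]
[0.5812 0.0055 0.087 ]
```

Run:
```python
from h import *
mv([0.50,-0.15,0.24],down(-87))
```

```text
shift mm (current tool axes) [-119.6 -134.6  -24.7]
turn deg [ 0.14  9.69 -0.08]
shift in target axes [-113.6 -134.8  -44.1]
```

```bash
python3 -m jog '0 0 0 0 -35 0 0.5; 0 5 0 0 -35 0 0.5; 0 5 0 -10 -35 -8 0.5; 0 0 0 -30 -20 -12 0.5; 0 0 0 -30 -10 -12 0.5'; python3 -m jog '0 0 0 -30 0 -12 0.5; 0 0 0 -14 0 0 0.5; 0 0 0 0 0 0 0.5; 0 0 0 0 0 0 0.5; 0 0 0 0 0 0 0.5'
python3 - <<'E'
from h import *
st(); f=grab('wrist','w4.png')
E
```

```text
clock: 4.13
tcp_pos: [0.5154, -0.1947, 0.243]
orientation: [-1.229, 1.176, -1.179]
contact_force: [1.1, 1.5, -1.0]
grip_width: 0.0579
clock: 4.55
tcp_pos: [0.5007, -0.1514, 0.2405]
orientation: [-1.232, 1.177, -1.174]
contact_force: [-0.7, 0.6, -0.2]
grip_width: 0.058
{'clock': 4.55, 'joints': [0.2452, 0.2228, -0.0829, 1.8998, 0.022, 1.022, -1.3719], 'tcp_pos': [0.5007, -0.1514, 0.2405], 'orientation': [-1.2323, 1.1768, -1.1742], 'contact_force': [-0.7186, 0.5634, -0.1596], 'grip_width': 0.058}
```

View pics/w4.png

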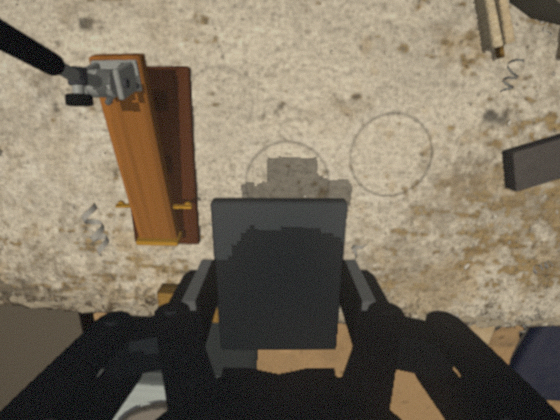

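Run:
```python
import cv2
s=cv2.imread('pics/w4.png')
cv2.imwrite('pics/w4c.png',cv2.resize(s[170:260,90:210],None,fx=6.5,fy=6.5,interpolation=cv2.INTER_CUBIC))
cv2.imwrite('pics/w4d.png',cv2.resize(s[40:180,60:210],None,fx=4.2,fy=4.2,interpolation=cv2.INTER_CUBIC))
```

```text
(no output)
```

View pics/w4c.png

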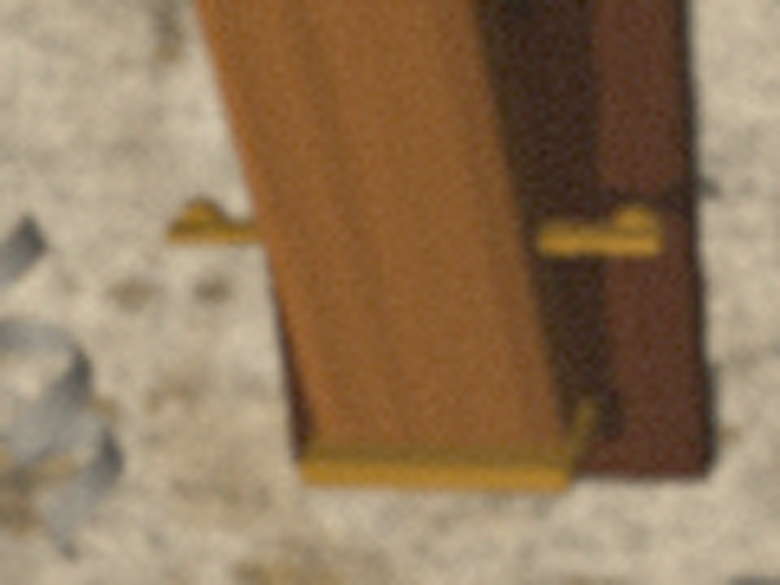

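View pics/w4d.png

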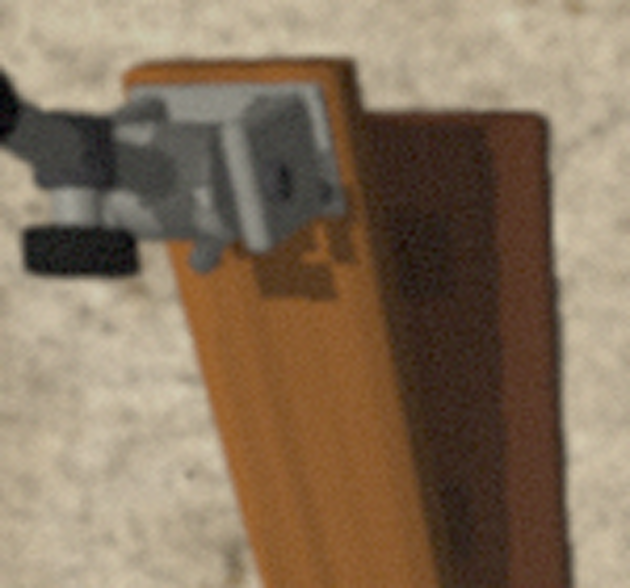

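```bash
cat > deck.py <<'E'
from h import *
def solve(f,L,Rr,S,top=None,bar=None,z0=.036):
    p=np.array([.42,-.015,z0]); a=0.05
    s17,c17=np.sin(np.radians(17)),np.cos(np.radians(17))
    for _ in range(30):
        ex=np.array([c17*np.cos(a),c17*np.sin(a),s17]); ey=np.array([-np.sin(a),np.cos(a),0]); n=np.cross(ex,ey)
        P=lambda l:np.array([onplane(f,u,v,n,n@p) for u,v in l])
        l,q,s=P(L),P(Rr),P(S)
        D=lambda A:np.c_[(A-p)@ex,(A-p)@ey]
        l2,q2,s2=D(l),D(q),D(s)
        fl=np.polyfit(l2[:,0],l2[:,1],1); fr=np.polyfit(q2[:,0],q2[:,1],1)
        a+=(fl[0]+fr[0])/2
        p=p+ex*s2[:,0].mean()+ey*(np.polyval(fl,s2[:,0].mean())+np.polyval(fr,s2[:,0].mean()))/2
        p=p+np.array([0,0,z0-p[2]])
    print('origin',p.round(4),'az deg',np.degrees(a).round(2),'width',((fl-fr)[1]*1000).round(1),'slopes',fl[0].round(4),fr[0].round(4),'stopx',(s2*1000).round(1).tolist())
    if top is not None: print('top x,y',(D(P(top))*1000).round(1).tolist())
    if bar is not None:
        pb=p-n*.007; B=np.array([onplane(f,u,v,n,n@pb) for u,v in bar]); print('bar x,y',(np.c_[(B-pb)@ex,(B-pb)@ey]*1000).round(1).tolist())
    return p,a,ex,ey,n
E
python3 - <<'E'
from deck import *
f=grab('wrist')
c=lambda X,Y:(90-.5+(X+.5)/6.5,170-.5+(Y+.5)/6.5)
d=lambda X,Y:(60-.5+(X+.5)/4.2,40-.5+(Y+.5)/4.2)
L=[c(198,0),c(236,140),c(272,280),c(310,430),d(190,310),d(215,400),d(262,580)]
Rr=[c(475,0),c(500,130),c(530,290),c(560,430),d(435,580),d(405,420),d(378,300)]
S=[c(320,446),c(440,446),c(555,446)]
top=[d(130,75),d(350,75)]
bar=[c(172,242),c(255,238),c(540,245),c(655,245),c(172,225),c(540,228),c(655,228)]
solve(f,L,Rr,S,top,bar)
E
```

```text
origin [ 0.4228 -0.0117  0.036 ] az deg 0.87 width 46.3 slopes -0.0102 0.0102 stopx [[-0.9, 22.6], [0.0, 0.0], [0.9, -21.3]]
top x,y [[199.6, 22.2], [199.4, -23.7]]
bar x,y [[39.0, 42.8], [40.4, 27.5], [40.7, -23.1], [41.3, -43.3], [42.7, 41.8], [44.2, -23.7], [44.9, -43.8]]
```

```bash
python3 -m jog '0 1 0 -33 -10 0 0.5; 0 1 0 -33 -10 -10 0.5; 0 0 0 -33 -10 -10 0.5; 0 0 0 -33 -10 -15 0.5; 0 0 0 -10 -10 -15 0.5'; python3 -m jog '0 0 0 0 0 0 0.5; 0 0 0 0 0 0 0.5; 0 0 0 0 0 0 0.5; 0 0 0 0 0 0 0.5; 0 0 0 0 0 0 0.5'
python3 - <<'E'
from h import *
st(); f=grab('wrist','w5.png')
E
```

```text
clock: 5.07
tcp_pos: [0.4474, -0.0051, 0.292]
orientation: [-1.216, 1.198, -1.196]
contact_force: [-0.5, 0.1, -0.3]
grip_width: 0.0579
clock: 5.48
tcp_pos: [0.448, -0.0105, 0.2911]
orientation: [-1.215, 1.203, -1.202]
contact_force: [-0.1, -0.7, -1.3]
grip_width: 0.0581
{'clock': 5.4833, 'joints': [0.0691, 0.0492, -0.1909, 1.9825, 0.0103, 1.112, -1.6872], 'tcp_pos': [0.448, -0.0105, 0.2911], 'orientation': [-1.2147, 1.2029, -1.2015], 'contact_force': [-0.1293, -0.6737, -1.3232], 'grip_width': 0.0581}
```

View pics/w5.png

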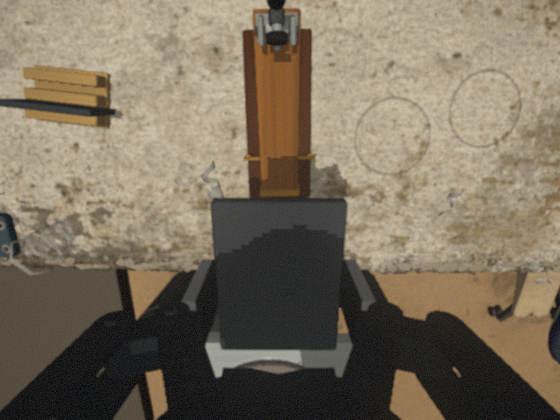

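Deck is straight ahead: stop at about row 193 (cols 260-299), gauge bar at row 157, clamp at (275,30); rack at upper left.

Run:
```python
import cv2
s=cv2.imread('pics/w5.png')
cv2.imwrite('pics/w5c.png',cv2.resize(s[140:205,230:330],None,fx=8,fy=8,interpolation=cv2.INTER_CUBIC))
cv2.imwrite('pics/w5d.png',cv2.resize(s[0:145,225:325],None,fx=4,fy=4,interpolation=cv2.INTER_CUBIC))
```

```text
(no output)
```

View pics/w5c.png

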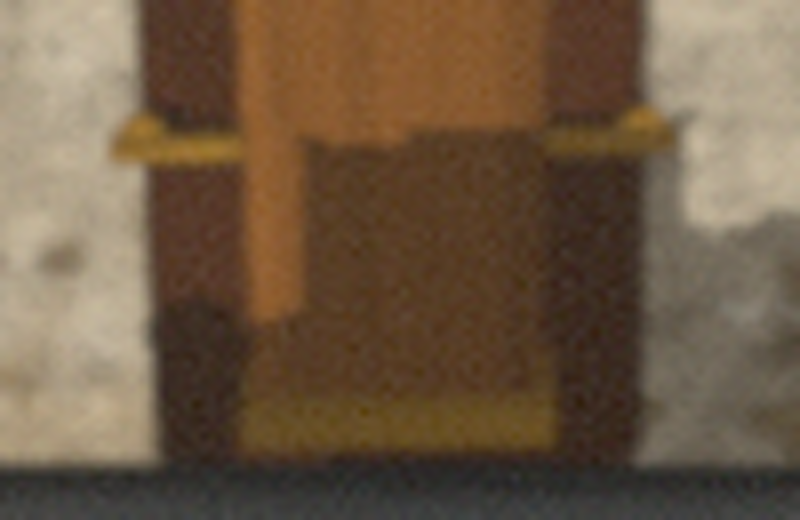

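View pics/w5d.png

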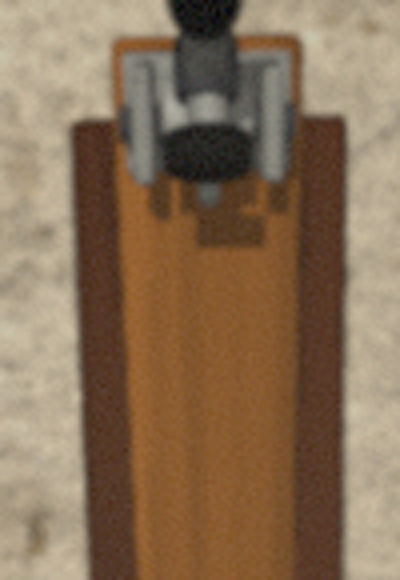

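Run:
```python
from deck import *
f=grab('wrist')
c=lambda X,Y:(230-.5+(X+.5)/8,140-.5+(Y+.5)/8)
d=lambda X,Y:(225-.5+(X+.5)/4,0-.5+(Y+.5)/4)
L=[c(238,10),c(244,200),c(248,330),d(118,190),d(123,330),d(130,480),d(134,560)]
Rr=[c(546,10),c(549,200),c(552,350),d(301,190),d(299,330),d(297,480),d(296,560)]
S=[c(255,395),c(400,395),c(545,395)]
top=[d(116,42),d(300,42)]
bar=[c(115,158),c(240,160),c(548,155),c(670,150),c(160,138),c(240,138),c(548,130),c(630,128)]
solve(f,L,Rr,S,top,bar)
```

```text
origin [ 0.4232 -0.0122  0.036 ] az deg 1.73 width 47.0 slopes -0.0042 0.0042 stopx [[0.5, 23.1], [-0.0, -0.0], [-0.5, -23.2]]
top x,y [[199.7, 21.2], [198.9, -22.4]]
bar x,y [[39.4, 43.0], [38.6, 23.8], [38.4, -23.4], [38.9, -42.2], [42.6, 35.9], [42.3, 23.7], [42.6, -23.4], [42.7, -35.9]]
```

Run:
```python
from h import *
f=grab('wrist'); H=np.array(f['hand_eye'])
g=dict(f); g['c2w']=H
print(f['color'][190:206,280].max(1), f['color'][340:356,260].max(1))
P=np.array([onplane(g,u,v,[0,1,0],-.010) for u,v in [(213,199),(346,199),(337,348.5),(220,348.5)]])*1000
print(P.round(1),P.mean(0))
m=g['z_map'][210:340,230:330]; 
W=cloud(g)[210:340,230:330]*1000; print(np.nanmedian(W[:,:,1]), np.nanmedian(W[:20,:,1]),np.nanmedian(W[-20:,:,1]))
```

```text
[ 91 105 102 105  97  96  74  52  45  42  44  52  56  58  65  67] [ 48  47  41  48  48  45  50  39  51  87 133 155 167 157 161 161]
[[-28.5 -10.   40.1]
 [ 29.1 -10.   40.1]
 [ 30.1 -10.  -40.4]
 [-30.4 -10.  -40.4]] [  0.05190047 -10.          -0.15328449]
-11.020072252377776 -10.941984704109494 -11.100899142278395
```

```bash
cat >> h.py <<'E'
DP=np.array([.423,-.012,.036]); DA=np.radians(1.6)
s17,c17=np.sin(np.radians(17)),np.cos(np.radians(17))
EX=np.array([c17*np.cos(DA),c17*np.sin(DA),s17]); EY=np.array([-np.sin(DA),np.cos(DA),0]); EN=np.cross(EX,EY)
DR=np.stack([-EY,-EN,EX],1)
def dk(x,y,z): return DP+(EX*x+EY*y+EN*z)/1000
def dst():
    o=r.get_obs(); d=np.array(o['tcp_pos'])-DP
    Rt=R.from_rotvec(o['orientation']).as_matrix(); F=np.array(o['contact_force'])
    print('clock',o['clock'],'deck xyz mm',(np.array([d@EX,d@EY,d@EN])*1000).round(1),'F deck',np.array([F@EX,F@EY,F@EN]).round(1),'w',o['grip_width'],'rot err deg',R.from_matrix(Rt.T@DR).as_rotvec(degrees=True).round(2))
E
python3 - <<'E'
from h import *
dst(); mv(dk(48,0,60),DR)
E
```

```text
clock 5.6333 deck xyz mm [ 98.5   1.4 237. ] F deck [-1.3 -0.6 -0.7] w 0.057705147494068174 rot err deg [17.04 -0.97  0.14]
shift mm (current tool axes) [  1.3 184.    3.6]
turn deg [17.04 -0.97  0.14]
shift in target axes [  1.4 177.  -50.5]
```

```bash
python3 -m jog '5.7 -0.5 0 0 0 0 0.5; 5.7 -0.5 0 0 0 0 0.5; 5.6 0 0 0 0 0 0.5; 0 0 0 0 25 -20 0.5; 0 0 0 1 35 -20 0.5'; python3 -m jog '0 0 0 0 35 -10 0.5; 0 0 0 0 35 0 0.5; 0 0 0 0 35 0 0.5; 0 0 0 0 12 0 0.5; 0 0 0 0 0 0 0.5'
python3 - <<'E'
from h import *
st();dst(); mv(dk(46,0,10),DR)
E
```

```text
clock: 6.05
tcp_pos: [0.4283, -0.0112, 0.225]
orientation: [-0.994, 0.963, -1.316]
contact_force: [1.0, -0.0, -2.6]
grip_width: 0.0578
clock: 6.47
tcp_pos: [0.4504, -0.0107, 0.1048]
orientation: [-1.005, 0.973, -1.31]
contact_force: [0.0, 0.6, -1.2]
grip_width: 0.0582
{'clock': 6.4667, 'joints': [0.0302, 0.1961, -0.1847, 2.3855, 0.2557, 0.2831, -1.9225], 'tcp_pos': [0.4504, -0.0107, 0.1048], 'orientation': [-1.0048, 0.9735, -1.3095], 'contact_force': [0.0171, 0.6036, -1.2166], 'grip_width': 0.0582}
clock 6.4667 deck xyz mm [46.3  0.5 57.8] F deck [-0.3  0.6 -1.2] w 0.058156002931213334 rot err deg [0.35 0.11 0.07]
shift mm (current tool axes) [ 0.5 47.8 -0. ]
turn deg [0.35 0.11 0.07]
shift in target axes [ 0.5 47.8 -0.3]
```

```bash
python3 -m jog '0 0 0 0.5 8 0 0.5; 0 0 0 0 8 0 0.5; 0 0 0 0 8 0 0.5; 0 0 0 0 0 0 0.5; 0 0 0 0 0 0 0.5'
python3 - <<'E'
from h import *
st();dst(); f=grab('wrist','w6.png'); mv(dk(46,0,10),DR)
E
```

```text
clock: 6.88
tcp_pos: [0.4589, -0.0109, 0.0851]
orientation: [-1.0, 0.969, -1.312]
contact_force: [-0.1, 1.0, -1.8]
grip_width: 0.058
{'clock': 6.8833, 'joints': [-0.0105, 0.2499, -0.1396, 2.3887, 0.3189, 0.2209, -1.9833], 'tcp_pos': [0.4589, -0.0109, 0.0851], 'orientation': [-1.0002, 0.9687, -1.312], 'contact_force': [-0.1088, 1.0492, -1.7525], 'grip_width': 0.058}
clock 6.8833 deck xyz mm [48.7  0.1 36.4] F deck [-0.6  1.1 -1.7] w 0.05803117260396009 rot err deg [-0.01  0.11  0.08]
shift mm (current tool axes) [ 0.  26.7 -2.8]
turn deg [-0.03  0.11  0.08]
shift in target axes [ 0.1 26.7 -2.8]
```

View pics/w6.png

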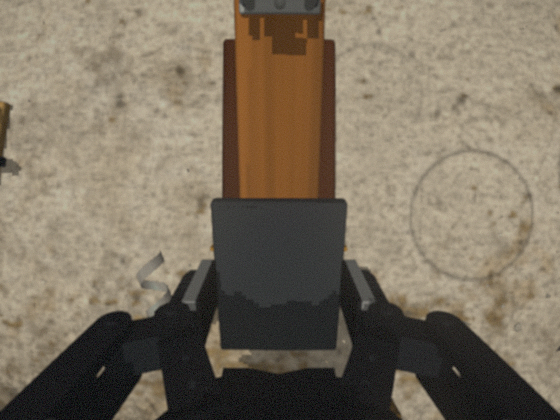

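```bash
python3 -m jog '0 0 0 0 5 0 0.5; 0 0 0 0 5 0 0.5; 0 0 0 0 5 -1 0.5; 0 0 0 0 0 -1 0.5; 0 0 0 0 0 0 0.5'
python3 - <<'E'
from h import *
st();dst(); mv(dk(45,0,5),DR)
E
```

```text
clock: 7.35
tcp_pos: [0.4608, -0.0109, 0.0697]
orientation: [-1.001, 0.969, -1.312]
contact_force: [0.5, -0.8, -1.2]
grip_width: 0.0582
{'clock': 7.35, 'joints': [-0.0281, 0.2885, -0.1205, 2.3942, 0.3883, 0.1797, -2.0522], 'tcp_pos': [0.4608, -0.0109, 0.0697], 'orientation': [-1.001, 0.9695, -1.3115], 'contact_force': [0.5196, -0.8194, -1.1852], 'grip_width': 0.0582}
clock 7.35 deck xyz mm [46.   0.  21.1] F deck [ 0.1 -0.8 -1.3] w 0.05823463738279092 rot err deg [0.05 0.12 0.08]
shift mm (current tool axes) [ 0.  16.1 -1. ]
turn deg [0.05 0.12 0.08]
shift in target axes [ 0.  16.1 -1. ]
```

```bash
python3 -m jog '-2 0 0 0 0 0 0.5; -2 0 0 0 0 0 0.5; 0 0 0 0 5 0 0.5; 0 0 0 0 5 0 0.5; 0 0 0 0 0 0 0.5'
python3 - <<'E'
from h import *
st();dst(); mv(dk(45,0,3))
E
```

```text
clock: 7.77
tcp_pos: [0.4628, -0.0111, 0.0593]
orientation: [-1.054, 1.021, -1.286]
contact_force: [0.1, 0.1, -1.4]
grip_width: 0.058
{'clock': 7.7667, 'joints': [0.0396, 0.3314, -0.1913, 2.3414, 0.3413, 0.2637, -1.9966], 'tcp_pos': [0.4628, -0.0111, 0.0593], 'orientation': [-1.0538, 1.0213, -1.2856], 'contact_force': [0.069, 0.0742, -1.4266], 'grip_width': 0.058}
clock 7.7667 deck xyz mm [44.9 -0.2 10.6] F deck [-0.3  0.1 -1.4] w 0.057972624065474584 rot err deg [4.04 0.08 0.09]
shift mm (current tool axes) [-0.2  7.6  0.6]
```

```bash
python3 -m jog '1 0 0 0 4 0 0.5; 1 0 0 0 3 0 0.5; 0 0 0 0 0 0 0.5; 0 0 0 0 0 0 0.5; 0 0 0 0 0 0 0.5'
python3 - <<'E'
from h import *
st();dst(); mv(dk(45,0,3))
E
```

```text
clock: 8.18
tcp_pos: [0.4649, -0.0107, 0.0535]
orientation: [-1.027, 0.995, -1.299]
contact_force: [-0.6, 0.7, -0.7]
grip_width: 0.058
{'clock': 8.1833, 'joints': [-0.0089, 0.3382, -0.1396, 2.368, 0.4015, 0.1931, -2.0604], 'tcp_pos': [0.4649, -0.0107, 0.0535], 'orientation': [-1.0273, 0.9948, -1.2986], 'contact_force': [-0.6183, 0.654, -0.7389], 'grip_width': 0.058}
clock 8.1833 deck xyz mm [45.2  0.1  4.5] F deck [-0.8  0.7 -0.5] w 0.057984969719195006 rot err deg [2.02 0.13 0.08]
shift mm (current tool axes) [ 0.1  1.5 -0.2]
```

```bash
python3 -m jog '0 0 0 0 2 0 0.5; 0 0 0 0 2 0 0.5; 0 0 0 0 1 0 0.5; 0 0 0 0 0 0 0.5; 0 0 0 0 0 0 0.5'
python3 - <<'E'
from h import *
st();dst()
E
```

```text
clock: 8.6
tcp_pos: [0.4666, -0.0108, 0.0487]
orientation: [-1.026, 0.995, -1.299]
contact_force: [-0.0, 0.0, -0.1]
grip_width: 0.0581
{'clock': 8.6, 'joints': [-0.007, 0.3516, -0.141, 2.3669, 0.4377, 0.1821, -2.0958], 'tcp_pos': [0.4666, -0.0108, 0.0487], 'orientation': [-1.0264, 0.9948, -1.299], 'contact_force': [-0.0377, 0.0239, -0.1049], 'grip_width': 0.0581}
clock 8.6 deck xyz mm [45.4  0.  -0.6] F deck [-0.1  0.  -0.1] w 0.05809325935786616 rot err deg [1.99 0.09 0.07]
```

```bash
python3 -m jog '0 0 0 0 0.7 0 0.5; 0 0 0 0 0 -1.5 0.5; 0 0 0 0 0 -1.5 0.5; 0 0 0 0 0 0 0.5; 0 0 0 0 0 0 0.5'
python3 - <<'E'
from h import *
dst(); print(r.get_obs()['joints'])
E
python3 -m jog '0 0 0 0 0 -0.7 0.5; 0 0 0 0 0 -0.7 0.5; 0 0 0 0 0 -0.6 0.5; 0 0 0 0 0 0 0.5; 0 0 0 0 0 0 0.5'
python3 - <<'E'
from h import *
dst(); grab('wrist','w7.png');print(r.get_obs()['joints'])
E
```

```text
clock: 9.02
tcp_pos: [0.4636, -0.0109, 0.0473]
orientation: [-1.027, 0.995, -1.299]
contact_force: [-0.1, 0.7, 1.2]
grip_width: 0.0582
clock 9.0167 deck xyz mm [42.1 -0.  -1.1] F deck [0.3 0.7 1.2] w 0.058166365190626776 rot err deg [2.   0.1  0.07]
[ 1.31517275e-03  3.52147190e-01 -1.51403031e-01  2.37333497e+00
  4.72769988e-01  1.78145516e-01 -2.13114944e+00]
clock: 9.43
tcp_pos: [0.4627, -0.0108, 0.047]
orientation: [-1.025, 0.994, -1.299]
contact_force: [3.5, -0.8, -1.3]
grip_width: 0.0579
clock 9.4333 deck xyz mm [41.2  0.1 -1.1] F deck [ 3.  -0.8 -2.2] w 0.05792223137473842 rot err deg [1.91 0.09 0.06]
[ 0.00787944  0.3518314  -0.15916575  2.37603572  0.4951232   0.17614447
 -2.15349704]
```

View pics/w7.png

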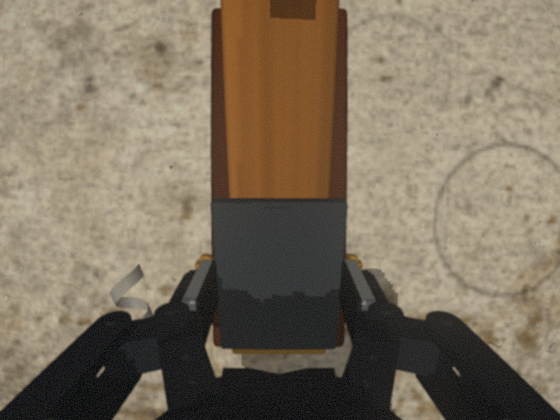

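```bash
python3 -m jog '0 0 0 0 0 -0.4 0.5; 0 0 0 0 0 0 0.5; 0 0 0 0 0 0 0.75; 0 0 0 0 0 0 0.8; 0 0 0 0 0 0 0.8'
python3 - <<'E'
from h import *
dst(); grab('wrist','w8.png')
E
python3 -m jog '0 0 0 0 -5 0 0.8; 0 0 0 0 -15 0 0.8; 0 0 0 0 -25 0 0.8; 0 0 0 0 -30 0 0.8; 0 0 0 0 -30 0 0.8'
python3 -m jog '0 0 0 0 -20 0 0.8; 0 0 0 0 0 0 0.8; 0 0 0 0 0 0 0.8; 0 0 0 0 0 0 0.8; 0 0 0 0 0 0 0.8'
python3 - <<'E'
from h import *
dst(); st(); grab('wrist','w9.png')
E
```

```text
clock: 9.9
tcp_pos: [0.46, -0.0111, 0.046]
orientation: [-1.029, 0.996, -1.298]
contact_force: [-0.7, -0.3, 0.3]
grip_width: 0.0683
clock 9.9 deck xyz mm [38.3 -0.2 -1.2] F deck [-0.6 -0.3  0.5] w 0.06831974677512205 rot err deg [2.14 0.1  0.1 ]
clock: 10.37
tcp_pos: [0.4325, -0.0112, 0.1486]
orientation: [-1.029, 0.997, -1.297]
contact_force: [0.9, 0.1, 0.3]
grip_width: 0.0687
clock: 10.78
tcp_pos: [0.4282, -0.0117, 0.1662]
orientation: [-1.028, 0.997, -1.298]
contact_force: [0.2, -0.3, -0.2]
grip_width: 0.0682
clock 10.7833 deck xyz mm [ 43.    0.2 123. ] F deck [ 0.2 -0.3 -0.3] w 0.06816414037050476 rot err deg [2.13 0.11 0.06]
{'clock': 10.7833, 'joints': [0.3103, 0.0599, -0.459, 2.3355, 0.1207, 0.4976, -1.7845], 'tcp_pos': [0.4282, -0.0117, 0.1662], 'orientation': [-1.0284, 0.9966, -1.2978], 'contact_force': [0.2471, -0.3285, -0.197], 'grip_width': 0.0682}
```

View pics/w9.png

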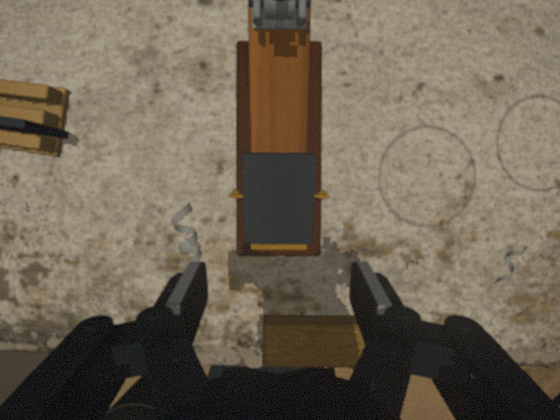

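Run:
```python
import cv2
s=cv2.imread('pics/w9.png')
cv2.imwrite('pics/w9c.png',cv2.resize(s[140:260,220:340],None,fx=5,fy=5,interpolation=cv2.INTER_CUBIC))
```

```text
(no output)
```

View pics/w9c.png

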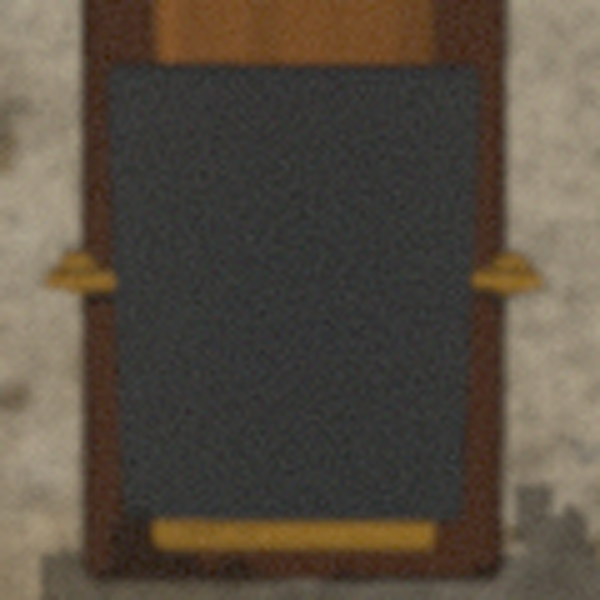

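Run:
```python
from h import *
f=grab('wrist')
c=lambda X,Y:(220-.5+(X+.5)/5,140-.5+(Y+.5)/5)
def D(pts,h):
    for a in pts:
        p=onplane(f,*c(*a),EN,EN@dk(0,0,h)); d=p-DP; print(a,(d@EX*1000).round(1),(d@EY*1000).round(1))
D([(108,68),(480,66),(463,518),(126,518)],8)
print('bar top edge/bottom'); D([(80,268),(80,292),(510,268),(510,292)],-7)
print('stop top'); D([(152,522),(437,522)],7)
print('ramp edge');D([(157,30),(435,30)],0)
# rack
print(onz(f,5,120,.05))
```

```text
(108, 68) 80.9 29.9
(480, 66) 81.3 -29.3
(463, 518) 1.5 -29.7
(126, 518) 1.4 29.7
bar top edge/bottom
(80, 268) 42.7 37.8
(80, 292) 38.3 38.0
(510, 268) 42.9 -37.8
(510, 292) 38.4 -38.0
stop top
(152, 522) 0.1 25.2
(437, 522) 0.2 -25.2
ramp edge
(157, 30) 85.6 22.6
(435, 30) 85.7 -22.7
[0.5251303  0.23625248 0.05      ]
```

```bash
python3 -m jog '-5 0 0 0 -15 0 0.8; -5 0 0 0 -15 0 0.8; -5 0 0 0 -15 0 0.8; 0 -7 0 0 -15 0 0.8; 0 -7 0 0 -15 0 0.8'; python3 -m jog '0 -7 0 0 0 0 0.8; 0 -7 0 -10 0 10 0.8; 0 -7 0 -10 0 10 0.8; 0 -7 0 -10 0 10 0.8; 0 -7 0 -10 0 10 0.8'; python3 -m jog '0 -7 0 0 0 30 0.8; 0 -7 0 0 0 30 0.8; 0 -7 0 0 0 30 0.8; 0 -7 0 0 0 30 0.8; 0 -7 0 0 0 30 0.8'
python3 - <<'E'
from h import *
st(); mv([.525,.22,.24],down(0))
E
```

```text
clock: 11.3
tcp_pos: [0.422, -0.0113, 0.2413]
orientation: [-1.33, 1.002, -1.0]
contact_force: [-0.3, -0.2, 0.4]
grip_width: 0.0685
clock: 11.72
tcp_pos: [0.4328, 0.0438, 0.2405]
orientation: [-1.506, 0.533, -0.532]
contact_force: [0.1, 0.2, 0.0]
grip_width: 0.0683
clock: 12.13
tcp_pos: [0.4967, 0.1777, 0.2399]
orientation: [-1.572, 0.057, -0.054]
contact_force: [0.5, 0.4, 0.1]
grip_width: 0.0681
{'clock': 12.1333, 'joints': [0.1146, 0.301, -0.6914, 1.8587, 0.219, 1.0608, -0.7334], 'tcp_pos': [0.4967, 0.1777, 0.2399], 'orientation': [-1.5719, 0.0566, -0.0541], 'contact_force': [0.4848, 0.3902, 0.1378], 'grip_width': 0.0681}
shift mm (current tool axes) [25.3 -0.2 44.2]
turn deg [ 0.1  -4.04 -0.09]
shift in target axes [28.3 -0.1 42.3]
```

```bash
python3 -m jog '0 -4 0 10 0 20 0.5; 0 0 0 18 0 22 0.5; 0 0 0 0 0 0 0.5; 0 0 0 0 0 0 0.5; 0 0 0 0 0 0 0.5'
python3 - <<'E'
from h import *
st(); grab('wrist','w10.png')
E
```

```text
clock: 12.55
tcp_pos: [0.5249, 0.2172, 0.2399]
orientation: [-1.573, 0.006, -0.003]
contact_force: [-0.6, -0.0, -0.3]
grip_width: 0.0429
{'clock': 12.55, 'joints': [0.0456, 0.3763, -0.6948, 1.7675, 0.2684, 1.0979, -0.7449], 'tcp_pos': [0.5249, 0.2172, 0.2399], 'orientation': [-1.5735, 0.0062, -0.0026], 'contact_force': [-0.5764, -0.0356, -0.2984], 'grip_width': 0.0429}
```

View pics/w10.png

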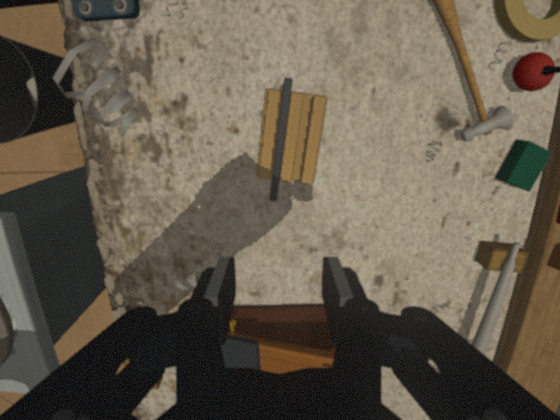

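Run:
```python
import cv2
s=cv2.imread('pics/w10.png')
cv2.imwrite('pics/w10c.png',cv2.resize(s[70:210,240:350],None,fx=4.2,fy=4.2,interpolation=cv2.INTER_CUBIC))
```

```text
(no output)
```

View pics/w10c.png

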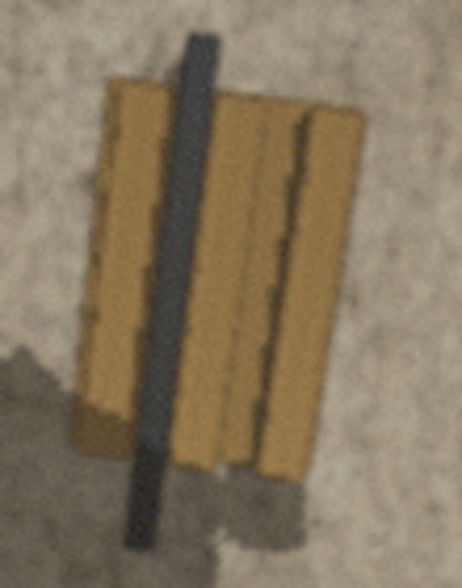

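Run:
```python
from h import *
f=grab('wrist')
c=lambda X,Y:(240-.5+(X+.5)/4.2,70-.5+(Y+.5)/4.2)
P=np.array([onz(f,*c(*a),.068) for a in [(188,35),(218,35),(154,548),(124,548)]]); print(P.round(4))
a=(P[0]+P[1])/2;b=(P[2]+P[3])/2; print(a,b,(a+b)/2,np.linalg.norm(a-b),np.linalg.norm(P[0]-P[1]))
az=np.degrees(np.arctan2((a-b)[1],(a-b)[0])); print('dir az',az,'normal az',az-90)
# rack
Q=np.array([onz(f,*c(*q),.031) for q in [(108,80),(364,112),(302,478),(72,450)]]);print(Q.round(4),Q.mean(0),np.linalg.norm(np.diff(Q,axis=0),axis=1))
W=cloud(f); print(depthpt(f,*c(185,280)))
m=(a+b)/2; mv([m[0],m[1],.12],down(az-90))
```

```text
[[0.5307 0.3191 0.068 ]
 [0.5373 0.3191 0.068 ]
 [0.5223 0.2019 0.068 ]
 [0.515  0.202  0.068 ]]
[0.53399274 0.31911676 0.068     ] [0.51866589 0.20193812 0.068     ] [0.52632932 0.26052744 0.068     ] 0.11817676378574772 0.00656468291966221
dir az 82.54807011260225 normal az -7.451929887397753
[[0.5115 0.3114 0.031 ]
 [0.5749 0.3036 0.031 ]
 [0.5617 0.2101 0.031 ]
 [0.5003 0.2181 0.031 ]] [0.53711387 0.26080305 0.031     ] [0.0638776  0.09434544 0.06185806]
[0.52992979 0.2662238  0.06975814]
shift mm (current tool axes) [  1.1 120.4  44.4]
turn deg [ 0.18  7.07 -0.05]
shift in target axes [ -4.4 120.5  43.8]
```

```bash
python3 -m jog '0 7 0 0 0 20 0.4; 0 0 0 -4 30 24 0.4; 0 0 0 0 30 0 0.4; 0 0 0 0 30 0 0.4; 0 0 0 0 30 0 0.4'; python3 -m jog '0 0 0 0 0 0 0.4; 0 0 0 0 0 0 0.4; 0 0 0 0 0 0 0.4; 0 0 0 0 0 0 0.4; 0 0 0 0 0 0 0.4'
python3 - <<'E'
from h import *
st(); grab('wrist','w11.png'); mv([.5263,.2605,.046],down(-7.45))
E
```

```text
clock: 13.07
tcp_pos: [0.5246, 0.2611, 0.1201]
orientation: [-1.571, 0.1, -0.102]
contact_force: [1.1, -0.2, 0.3]
grip_width: 0.0341
clock: 13.48
tcp_pos: [0.5259, 0.2623, 0.1232]
orientation: [-1.569, 0.098, -0.103]
contact_force: [0.1, 0.8, 0.3]
grip_width: 0.0343
{'clock': 13.4833, 'joints': [-0.1002, 0.5321, -0.6196, 1.8343, 0.3898, 0.8962, -1.0302], 'tcp_pos': [0.5259, 0.2623, 0.1232], 'orientation': [-1.5686, 0.0982, -0.1034], 'contact_force': [0.0958, 0.755, 0.3048], 'grip_width': 0.0343}
shift mm (current tool axes) [ 0.6 76.9 -1.6]
turn deg [0.01 0.1  0.17]
shift in target axes [ 0.8 76.9 -1.6]
```

View pics/w11.png

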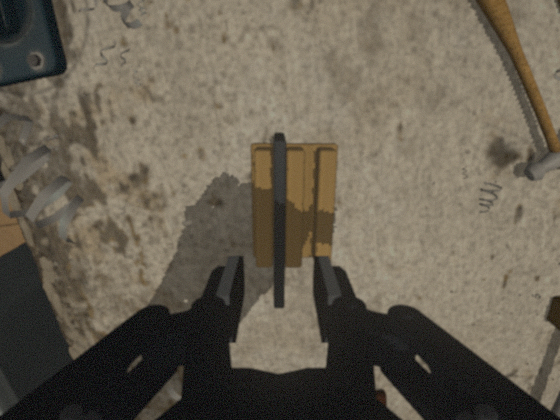

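```bash
python3 -m jog '0 0 0 0.5 30 -1 0.4; 0 0 0 0 25 -0.5 0.4; 0 0 0 0 15 0 0.4; 0 0 0 0 7 0 0.4; 0 0 0 0 0 0 0.4'; python3 -m jog '0 0 0 0 0 0 0.2; 0 0 0 0 0 0 0; 0 0 0 0 0 0 0; 0 0 0 0 0 0 0; 0 0 0 0 0 0 0' 60
python3 - <<'E'
from h import *
st(); grab('wrist','w12.png')
E
```

```text
clock: 13.95
tcp_pos: [0.5245, 0.2598, 0.0433]
orientation: [-1.571, 0.101, -0.099]
contact_force: [0.1, 0.0, 0.5]
grip_width: 0.0343
clock: 14.37
tcp_pos: [0.5261, 0.2609, 0.0457]
orientation: [-1.569, 0.098, -0.103]
contact_force: [-1.9, -0.4, 7.2]
grip_width: 0.0064
{'clock': 14.3667, 'joints': [-0.1454, 0.6341, -0.5606, 1.8774, 0.476, 0.7636, -1.0974], 'tcp_pos': [0.5261, 0.2609, 0.0457], 'orientation': [-1.5687, 0.0983, -0.1026], 'contact_force': [-1.9114, -0.3708, 7.2288], 'grip_width': 0.0064}
```

View pics/w12.png

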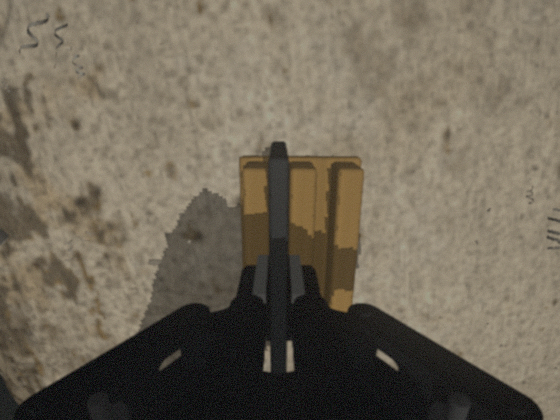

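```bash
python3 -m jog '0 0 0 0 -5 0 0; 0 0 0 0 -15 0 0; 0 0 0 0 -25 0 0; 0 0 0 0 -30 0 0; 0 0 0 0 -35 0 0'; python3 -m jog '0 0 0 0 -35 0 0; 0 0 0 0 -35 0 0; 0 0 0 0 -35 0 0; 0 0 0 0 -35 0 0; 0 0 0 0 -25 0 0'
python3 - <<'E'
from h import *
st(); grab('side','s13.png'); grab('wrist','w13.png'); mv([.54,-.25,.31],down(-90))
E
```

```text
clock: 14.83
tcp_pos: [0.5238, 0.2595, 0.1542]
orientation: [-1.572, 0.102, -0.098]
contact_force: [0.5, -0.1, -1.7]
grip_width: 0.0067
clock: 15.25
tcp_pos: [0.525, 0.261, 0.3228]
orientation: [-1.569, 0.098, -0.102]
contact_force: [-0.3, 0.8, -0.5]
grip_width: 0.0066
{'clock': 15.25, 'joints': [-0.0239, 0.3344, -0.6985, 1.6242, 0.2256, 1.2629, -0.891], 'tcp_pos': [0.525, 0.261, 0.3228], 'orientation': [-1.5688, 0.0979, -0.1024], 'contact_force': [-0.2871, 0.8285, -0.4783], 'grip_width': 0.0066}
shift mm (current tool axes) [  78.6   13.6 -506.4]
turn deg [-0.45 82.68  0.22]
shift in target axes [512.2  14.5  13.6]
```

View pics/w13.png

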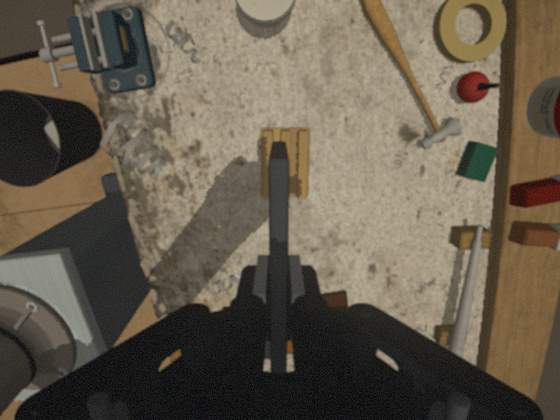

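View pics/s13.png

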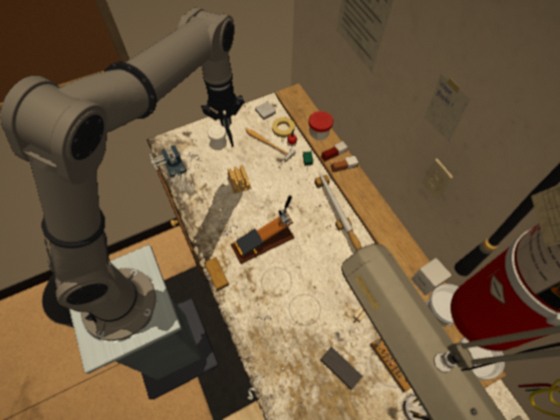

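```bash
python3 -m jog '0 7 0 0 -2 -20 0; 0 7 0 0 -2 -20 0; 0 7 0 0 -2 -20 0; 0 7 0 5 -2 -15 0; 0 7 0 10 -2 -15 0'; python3 -m jog '0 7 0 20 -2 0 0; 0 7 0 20 0 0 0; 0 7 0 20 0 0 0; 0 7 0 30 0 0 0; 0 7 0 30 0 0 0';  python3 -m jog '0 7 0 30 0 0 0; 0 5 0 30 0 0 0; 0 0 0 38 0 0 0; 0 0 0 38 0 0 0; 0 0 0 38 0 0 0'
python3 - <<'E'
from h import *
st();  mv([.54,-.25,.31],down(-90))
E
```

```text
clock: 15.77
tcp_pos: [0.5055, 0.1684, 0.3284]
orientation: [-1.494, 0.583, -0.581]
contact_force: [-0.1, 0.1, -1.2]
grip_width: 0.0066
clock: 16.18
tcp_pos: [0.5693, 0.0686, 0.3303]
orientation: [-1.306, 1.048, -1.048]
contact_force: [0.0, 0.2, -1.3]
grip_width: 0.0069
clock: 16.6
tcp_pos: [0.5794, -0.1057, 0.3306]
orientation: [-1.218, 1.201, -1.2]
contact_force: [1.3, 0.6, -1.0]
grip_width: 0.0069
{'clock': 16.6, 'joints': [0.3175, 0.2783, -0.3055, 1.624, 0.0888, 1.2545, -1.563], 'tcp_pos': [0.5794, -0.1057, 0.3306], 'orientation': [-1.2176, 1.2006, -1.2003], 'contact_force': [1.2651, 0.6074, -0.9691], 'grip_width': 0.0069}
shift mm (current tool axes) [143.7  20.9 -41.1]
turn deg [0.11 0.72 0.09]
shift in target axes [144.3  20.6 -39.4]
```

```bash
python3 -m jog '0 0 0 38 0 -10 0; 0 0 0 38 0 -10 0; 0 0 0 38 0 -10 0; 0 0 0 30 0 -10 0; 0 0 7 0 0 0 0'; python3 -m jog '0 0 7 0 0 0 0; 0 0 7 0 0 0 0; 0 0 7 0 0 0 0; 0 0 7 0 0 0 0; 0 0 7 0 0 0 0'
python3 - <<'E'
from h import *
st();
a=np.radians(50); T=np.stack([[0,-np.sin(np.radians(40)),-np.cos(np.radians(40))],[0,np.sin(a),-np.cos(a)],[1,0,0]],1)
mv([.54,-.23,.10],T)
E
```

```text
clock: 17.02
tcp_pos: [0.5394, -0.2513, 0.3315]
orientation: [-1.128, 1.257, -1.113]
contact_force: [0.5, 1.2, -2.8]
grip_width: 0.0067
clock: 17.43
tcp_pos: [0.5417, -0.2495, 0.3319]
orientation: [-0.659, 1.466, -0.644]
contact_force: [0.2, 0.3, -1.4]
grip_width: 0.007
{'clock': 17.4333, 'joints': [0.8057, 0.5549, -0.2791, 1.4026, -0.467, 1.6185, -0.9454], 'tcp_pos': [0.5417, -0.2495, 0.3319], 'orientation': [-0.6588, 1.4658, -0.6436], 'contact_force': [0.2235, 0.3341, -1.4192], 'grip_width': 0.007}
shift mm (current tool axes) [141.3 184.9  -1.7]
turn deg [0.41 0.45 7.79]
shift in target axes [165.1 164.   -1.7]
```

```bash
python3 -m jog '0 0 4 0 0 0 0; 0 0 3.5 0 0 0 0; 0 0 0 25 25 0 0; 0 0 0 25 25 0 0; 0 0 0 25 25 0 0'; python3 -m jog '0 0 0 25 25 0 0; 0 0 0 25 25 0 0; 0 0 0 20 20 0 0; 0 0 0 0 0 0 0; 0 0 0 0 0 0 0'
python3 - <<'E'
from h import *
st();
a=np.radians(50); T=np.stack([[0,-np.sin(np.radians(40)),-np.cos(np.radians(40))],[0,np.sin(a),-np.cos(a)],[1,0,0]],1)
mv([.54,-.20,.035],T)
grab('side','s14.png');grab('top','t14.png')
E
```

```text
clock: 17.85
tcp_pos: [0.5413, -0.2407, 0.2238]
orientation: [-0.563, 1.496, -0.546]
contact_force: [1.0, -0.5, -1.4]
grip_width: 0.0064
clock: 18.27
tcp_pos: [0.5408, -0.2322, 0.1263]
orientation: [-0.562, 1.498, -0.542]
contact_force: [-0.0, 0.0, -0.2]
grip_width: 0.0067
{'clock': 18.2667, 'joints': [0.8246, 0.8091, -0.2879, 1.535, -0.4936, 1.381, -0.7556], 'tcp_pos': [0.5408, -0.2322, 0.1263], 'orientation': [-0.5619, 1.4985, -0.5422], 'contact_force': [-0.0304, 0.0155, -0.1612], 'grip_width': 0.0067}
shift mm (current tool axes) [48.6 83.7 -0.1]
turn deg [0.65 0.29 0.43]
shift in target axes [49.2 83.4 -0.8]
```

View pics/s14.png

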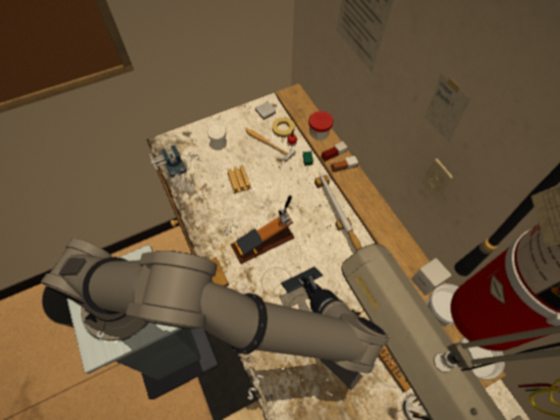

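View pics/t14.png

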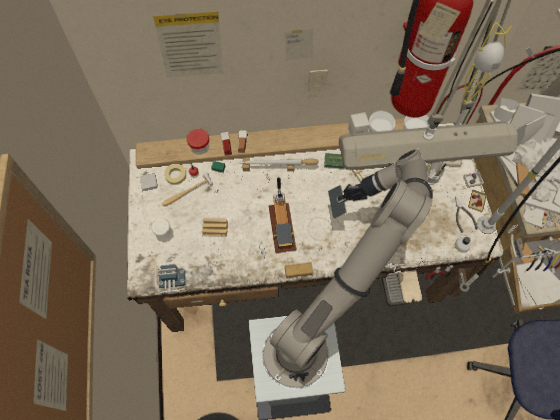

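```bash
python3 -m jog '0 0 0 10 17 0 0; 0 0 0 10 17 0 0; 0 0 0 10 17 0 0; 0 0 0 10 16 0 0; 0 0 0 9 16 0 0'; python3 -m jog '0 0 0 0 0 0 0; 0 0 0 0 0 0 0; 0 0 0 0 0 0 0; 0 0 0 0 0 0 0; 0 0 0 0 0 0 0'
python3 - <<'E'
from h import *
st(); grab('wrist','w15.png')
E
```

```text
clock: 18.78
tcp_pos: [0.5431, -0.2029, 0.0379]
orientation: [-0.563, 1.491, -0.549]
contact_force: [0.1, -0.1, -1.3]
grip_width: 0.007
clock: 19.2
tcp_pos: [0.5424, -0.2029, 0.0377]
orientation: [-0.563, 1.492, -0.548]
contact_force: [0.2, -0.3, -1.9]
grip_width: 0.0071
{'clock': 19.2, 'joints': [0.8002, 0.9076, -0.2956, 1.5919, -0.4975, 1.2256, -0.6962], 'tcp_pos': [0.5424, -0.2029, 0.0377], 'orientation': [-0.5631, 1.4924, -0.5476], 'contact_force': [0.2132, -0.3288, -1.9079], 'grip_width': 0.0071}
```

View pics/w15.png

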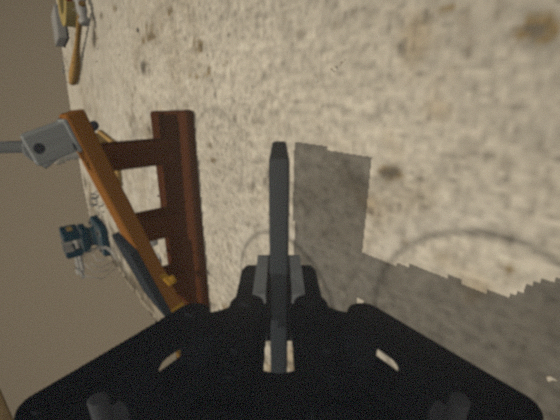

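```bash
python3 -m jog '0 0 0 2.3 1.9 0 0; 0 0 0 2.3 1.9 0 0; 0 0 0 1.5 1.3 0 0; 0 0 0 0.8 0.6 0 0; 0 0 0 0 0 0 0'
python3 - <<'E'
from h import *
st()
E
```

```text
clock: 19.67
tcp_pos: [0.5414, -0.202, 0.0275]
orientation: [-0.562, 1.495, -0.544]
contact_force: [-0.4, -1.2, 1.0]
grip_width: 0.007
{'clock': 19.6667, 'joints': [0.7995, 0.9233, -0.2945, 1.5914, -0.4963, 1.2166, -0.6897], 'tcp_pos': [0.5414, -0.202, 0.0275], 'orientation': [-0.5623, 1.4951, -0.5444], 'contact_force': [-0.3612, -1.2142, 1.0343], 'grip_width': 0.007}
```

```bash
python3 -m jog '0 0 0 1 0.8 0 0; 0 0 0 0 0 0 0.1; 0 0 0 0 0 0 0.18; 0 0 0 0 0 0 0.18; 0 0 0 0 0 0 0.18'
python3 - <<'E'
from h import *
st(); grab('wrist','w16.png')
E
```

```text
clock: 20.08
tcp_pos: [0.5416, -0.202, 0.0259]
orientation: [-0.563, 1.495, -0.546]
contact_force: [-0.5, -1.1, -0.2]
grip_width: 0.015
{'clock': 20.0833, 'joints': [0.7991, 0.9251, -0.2944, 1.5913, -0.4958, 1.2138, -0.6889], 'tcp_pos': [0.5416, -0.202, 0.0259], 'orientation': [-0.563, 1.4946, -0.5455], 'contact_force': [-0.5048, -1.0542, -0.1568], 'grip_width': 0.015}
```

View pics/w16.png

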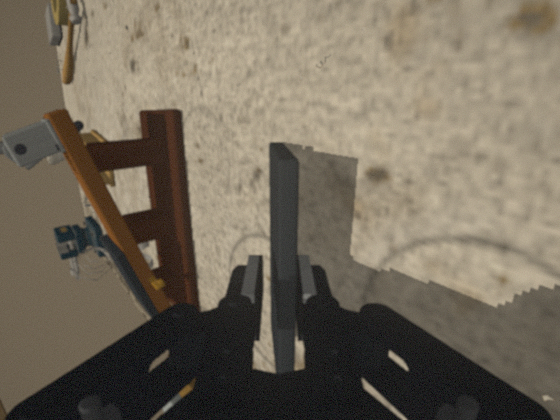

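```bash
python3 -m jog '0 0 0 0 -6 0 0.18; 0 0 0 0 -8 0 0.18; 0 0 0 0 -10 0 0.18; 0 0 0 0 -15 0 0.18; 0 0 0 0 -25 0 0.18';python3 -m jog '0 0 0 -10 -30 0 0.4; 0 0 0 -20 -20 0 0.4; 0 0 0 -25 -15 0 0.4; 0 0 0 -25 -15 0 0.8; 0 0 0 -25 -15 0 0.8'
python3 - <<'E'
from h import *
st(); grab('wrist','w17.png')
E
```

```text
clock: 20.55
tcp_pos: [0.5416, -0.2497, 0.068]
orientation: [-0.563, 1.496, -0.542]
contact_force: [-0.2, -0.1, 0.4]
grip_width: 0.0151
clock: 20.97
tcp_pos: [0.542, -0.2553, 0.2115]
orientation: [-0.563, 1.494, -0.547]
contact_force: [0.5, 0.1, 0.0]
grip_width: 0.0572
{'clock': 20.9667, 'joints': [0.8403, 0.7277, -0.282, 1.4604, -0.4998, 1.5207, -0.8136], 'tcp_pos': [0.542, -0.2553, 0.2115], 'orientation': [-0.5626, 1.4942, -0.5467], 'contact_force': [0.4661, 0.1454, 0.0125], 'grip_width': 0.0572}
```

View pics/w17.png

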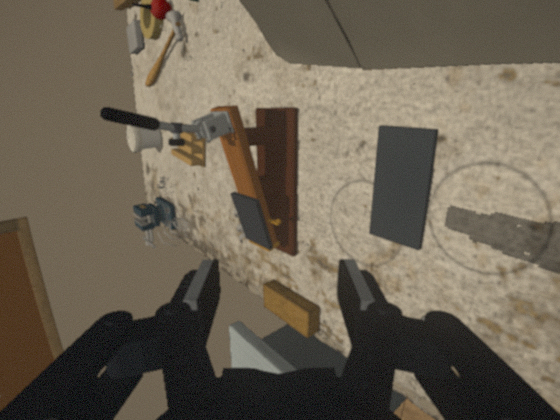

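```bash
python3 -m jog '0 0 -7 0 0 0 0.82; 0 0 -7 0 0 0 0.82; 0 0 -7 0 0 0 0.82; 0 0 -7 0 0 0 0.82; 0 0 -7 0 0 0 0.82'; python3 -m jog '0 0 -7 0 0 0 0.82; 0 0 -7 0 0 0 0.82; 0 -7 0 0 0 0 0.82; 0 -7 0 0 0 0 0.82; 0 -7 0 0 0 0 0.82'; python3 -m jog '0 -7 0 0 0 0 0.82; 0 -7 0 0 0 0 0.82; 0 -7 0 0 0 0 0.82; 0 -7 0 0 0 0 0.82; 0 -7 0 0 0 0 0.82'
python3 - <<'E'
from h import *
st(); print(R.from_rotvec(r.get_obs()['orientation']).as_matrix().round(3)); grab('wrist','w18.png'); mv([.54,-.21,.2],down(90))
E
```

```text
clock: 21.43
tcp_pos: [0.5428, -0.256, 0.2114]
orientation: [-1.031, 1.306, -1.021]
contact_force: [1.2, 1.2, 0.3]
grip_width: 0.0699
clock: 21.85
tcp_pos: [0.5426, -0.2536, 0.2106]
orientation: [-1.362, 0.922, -0.917]
contact_force: [-0.6, 0.4, 0.7]
grip_width: 0.0701
clock: 22.27
tcp_pos: [0.5422, -0.2551, 0.2101]
orientation: [-1.517, 0.452, -0.45]
contact_force: [-0.4, 0.6, -0.1]
grip_width: 0.07
{'clock': 22.2667, 'joints': [0.5824, 0.3948, -0.3148, 1.7462, 0.1326, 1.0235, -0.3556], 'tcp_pos': [0.5422, -0.2551, 0.2101], 'orientation': [-1.5169, 0.4525, -0.4502], 'contact_force': [-0.3722, 0.6338, -0.1068], 'grip_width': 0.07}
[[ 0.838  0.     0.545]
 [-0.545  0.006  0.838]
 [-0.003 -1.     0.006]]
shift mm (current tool axes) [-26.1  10.4  36.8]
turn deg [  -0.39 -122.64    0.23]
shift in target axes [45.2 10.1  2.1]
```

View pics/w18.png

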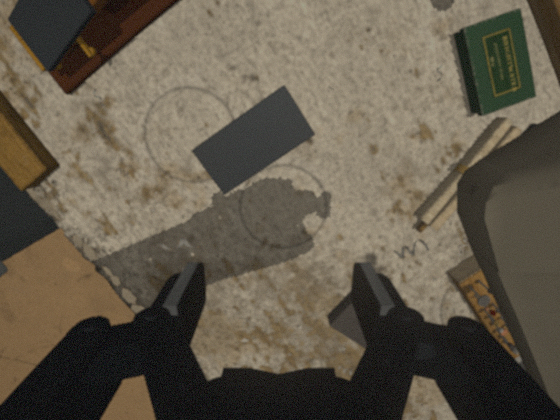

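```bash
python3 - <<'E'
from h import *
f=grab('wrist')
rc=slate_rect(f,253,140,.008,20,85,80)
P=quad(f,[(192,152),(284.5,87),(314,131),(223,193)],.008);print(P.round(4),P.mean(0),np.linalg.norm(np.diff(P,axis=0),axis=1)); d=P[1]-P[0]+P[2]-P[3]; az=np.degrees(np.arctan2(d[1],d[0])); print('len az',az); m=P.mean(0); mv([m[0],m[1],.15],down(az+90))
E
python3 -m jog '0 -7 0 0 0 0 0.82; 0 -7 0 0 0 0 0.82; 0 -7 0 0 0 0 0.82; 0 -7 0 0 0 0 0.82; 0 -7 0 0 0 0 0.82'; python3 -m jog '0 -7 0 0 0 0 0.82; 0 -7 0 0 0 0 0.82; 0 -7 0 0 0 0 0.82; 0 -7 0 0 0 0 0.82; 0 -7 0 0 0 0 0.82';python3 -m jog '0 -7 0 0 0 0 0.82; 0 -7 0 0 0 0 0.82; 0 -7 0 0 0 0 0.82; 0 -7 0 0 0 0 0.82; 0 -7 0 0 0 0 0.82'
python3 - <<'E'
from h import *
st()
E
```

```text
label 1 px 6209
((541.051025390625, -204.23739624023438), (118.78473663330078, 59.90800476074219), 0.06776753067970276)
[[ 0.4803 -0.1779  0.008 ]
 [ 0.5993 -0.176   0.008 ]
 [ 0.6019 -0.2298  0.008 ]
 [ 0.482  -0.2332  0.008 ]] [ 0.54085358 -0.20424187  0.008     ] [0.11901344 0.05390701 0.11995126]
len az 1.2764301282844972
shift mm (current tool axes) [-28.8  60.3  41.5]
turn deg [  -0.4  -124.59    0.25]
shift in target axes [50.9 59.9  0.1]
clock: 22.78
tcp_pos: [0.5421, -0.2549, 0.2098]
orientation: [-1.564, -0.024, 0.023]
contact_force: [0.0, 0.0, -0.2]
grip_width: 0.0703
clock: 23.2
tcp_pos: [0.5421, -0.2549, 0.2097]
orientation: [-1.506, -0.503, 0.5]
contact_force: [0.6, 0.5, -1.2]
grip_width: 0.0698
clock: 23.62
tcp_pos: [0.5421, -0.255, 0.2097]
orientation: [-1.338, -0.973, 0.967]
contact_force: [0.3, -0.3, -0.3]
grip_width: 0.0698
{'clock': 23.6167, 'joints': [0.8599, 0.4626, -0.6923, 1.7275, 0.3231, 1.0718, 1.3137], 'tcp_pos': [0.5421, -0.255, 0.2097], 'orientation': [-1.338, -0.9732, 0.9671], 'contact_force': [0.294, -0.2636, -0.3352], 'grip_width': 0.0698}
```

```bash
python3 -m jog '0 -7 0 0 0 0 0.82; 0 -7 0 0 0 0 0.82; 0 -5 0 20 10 0 0.82; 0 0 0 31 20 0 0.82; 0 0 0 0 20 0 0.82';python3 -m jog '0 0 0 0 0 0 0.82; 0 0 0 0 0 0 0.82; 0 0 0 0 0 0 0.82; 0 0 0 0 0 0 0.82; 0 0 0 0 0 0 0.82'
python3 - <<'E'
from h import *
st(); grab('wrist','w19.png'); mv([.541,-.2042,.03],down(90.5))
E
```

```text
clock: 24.03
tcp_pos: [0.5444, -0.1973, 0.1606]
orientation: [-1.198, -1.225, 1.211]
contact_force: [-0.6, 1.8, 0.2]
grip_width: 0.0699
clock: 24.45
tcp_pos: [0.544, -0.2042, 0.1608]
orientation: [-1.202, -1.22, 1.211]
contact_force: [0.6, -0.3, -0.8]
grip_width: 0.0701
{'clock': 24.45, 'joints': [0.8272, 0.5087, -0.754, 1.8135, 0.4053, 0.9808, 1.4865], 'tcp_pos': [0.544, -0.2042, 0.1608], 'orientation': [-1.2016, -1.2202, 1.2109], 'contact_force': [0.648, -0.2552, -0.7967], 'grip_width': 0.0701}
shift mm (current tool axes) [ -0.9 130.6   3. ]
turn deg [0.08 0.07 0.35]
shift in target axes [-1.000e-01  1.306e+02  2.800e+00]
```

View pics/w19.png

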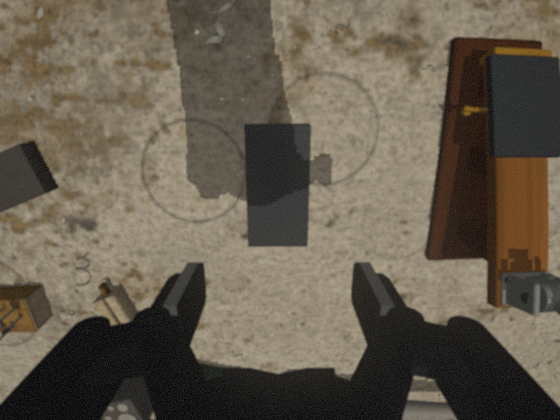

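```bash
python3 - <<'E'
from h import *
f=grab('wrist'); P=quad(f,[(246,124),(310.5,124),(307.5,246.5),(248,246.5)],.008);print(P.round(4),P.mean(0))
E
python3 -m jog '0 0 0 0 36 2 0.82; 0 0 0 0 36 1 0.82; 0 0 0 0 36 0 0.82; 0 0 0 0 25 0 0.82; 0 0 0 0 14 0 0.82'; python3 -m jog '0 0 0 0 8 0 0.82; 0 0 0 0 5 0 0.82; 0 0 0 0 2 0 0.82; 0 0 0 0 0 0 0.82; 0 0 0 0 0 0 0.82'
python3 - <<'E'
from h import *
st()
E
```

```text
[[ 0.4817 -0.2324  0.008 ]
 [ 0.4811 -0.1747  0.008 ]
 [ 0.6009 -0.173   0.008 ]
 [ 0.6013 -0.2329  0.008 ]] [ 0.54123763 -0.20326247  0.008     ]
clock: 24.97
tcp_pos: [0.5385, -0.2021, 0.0098]
orientation: [-1.195, -1.218, 1.213]
contact_force: [0.7, 0.2, -0.3]
grip_width: 0.0701
clock: 25.38
tcp_pos: [0.5413, -0.2023, -0.0011]
orientation: [-1.201, -1.222, 1.212]
contact_force: [-0.3, -0.1, 0.6]
grip_width: 0.0702
{'clock': 25.3833, 'joints': [0.7132, 0.7167, -0.6104, 1.9079, 0.6061, 0.708, 1.3258], 'tcp_pos': [0.5413, -0.2023, -0.0011], 'orientation': [-1.2006, -1.2222, 1.2122], 'contact_force': [-0.2778, -0.1326, 0.6401], 'grip_width': 0.0702}
```

```bash
python3 -m jog '0 0 0 0 1 0 0.7; 0 0 0 0 0 0 0.6; 0 0 0 0 0 0 0.5; 0 0 0 0 0 0 0.5; 0 0 0 0 0 0 0.5' 50
python3 - <<'E'
from h import *
st()
E
python3 -m jog '0 0 0 0 -5 0 0.5; 0 0 0 0 -25 0 0.5; 0 0 0 0 -35 0 0.5; 0 0 0 0 -35 0 0.5; 0 0 0 0 -35 0 0.5'; python3 -m jog '0 0 0 0 -35 0 0.5; 0 0 0 0 -35 0 0.5; 0 0 0 0 -30 0 0.5; 0 0 0 0 -15 0 0.5; 0 0 0 0 0 0 0.5'
python3 - <<'E'
from h import *
st(); grab('wrist','w20.png')
DF=np.stack([EY,-EN,-EX],1)   # flipped tool, camera downslope
T=DF@R.from_rotvec([0.1,0,0]).as_matrix()
print(T.round(3)); mv(dk(100.6,0,150),down(91.6))
E
```

```text
clock: 25.8
tcp_pos: [0.5413, -0.2025, -0.0018]
orientation: [-1.201, -1.222, 1.212]
contact_force: [-1.7, -0.3, 7.5]
grip_width: 0.0578
{'clock': 25.8, 'joints': [0.7125, 0.7175, -0.6093, 1.9081, 0.6075, 0.7069, 1.3246], 'tcp_pos': [0.5413, -0.2025, -0.0018], 'orientation': [-1.2012, -1.2219, 1.2124], 'contact_force': [-1.676, -0.2571, 7.5186], 'grip_width': 0.0578}
clock: 26.22
tcp_pos: [0.5398, -0.2027, 0.1333]
orientation: [-1.197, -1.221, 1.213]
contact_force: [0.5, -1.1, -1.1]
grip_width: 0.0578
clock: 26.63
tcp_pos: [0.5423, -0.2039, 0.2512]
orientation: [-1.206, -1.225, 1.212]
contact_force: [0.9, 0.5, -0.6]
grip_width: 0.0582
{'clock': 26.6333, 'joints': [0.8786, 0.4093, -0.808, 1.7297, 0.3177, 1.1343, 1.56], 'tcp_pos': [0.5423, -0.2039, 0.2512], 'orientation': [-1.2056, -1.2247, 1.2117], 'contact_force': [0.8686, 0.4752, -0.6102], 'grip_width': 0.0582}
[[-0.028  0.195 -0.98 ]
 [ 1.     0.005 -0.027]
 [ 0.    -0.981 -0.195]]
shift mm (current tool axes) [193.9  40.5  63.6]
turn deg [ 0.2  -0.93  0.29]
shift in target axes [195.1  39.7  60.3]
```

View pics/w20.png

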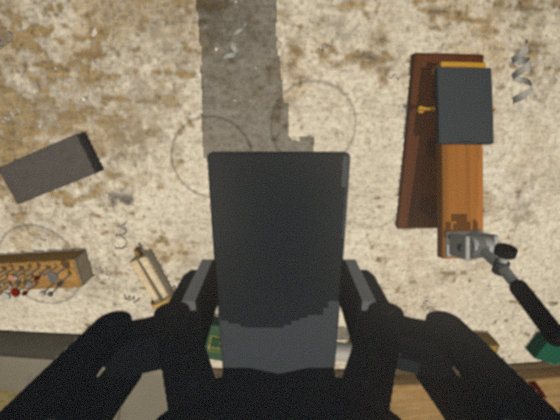

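```bash
python3 - <<'E'
from h import *
f=grab('wrist'); g=dict(f); g['c2w']=np.array(f['hand_eye'])
for u,v in [(209,153),(350,153)]: print((onplane(g,u,v,[0,1,0],-.010)*1000).round(1))
E
python3 -m jog '0 -1 0 30 0 10 0.5; 0 0 0 35 0 12 0.5; 0 0 0 35 0 12 0.5; 0 0 0 35 0 12 0.5; 0 0 0 35 0 12 0.5'; python3 -m jog '-5 0 0 25 0 2 0.5; -6.3 0 0 0 0 0 0.5; 0 0 0 0 0 0 0.5; 0 0 0 0 0 0 0.5; 0 0 0 0 0 0 0.5'
cat >> h.py <<'E'
DF=np.stack([EY,-EN,-EX],1)
LT=DF@R.from_rotvec([0.1,0,0]).as_matrix()
def lst(t=None):
    o=r.get_obs(); d=np.array(o['tcp_pos'])-DP
    Rt=R.from_rotvec(o['orientation']).as_matrix(); F=np.array(o['contact_force'])
    print('clock',o['clock'],'j4,j6',round(o['joints'][3],3),round(o['joints'][5],3),'deck xyz mm',(np.array([d@EX,d@EY,d@EN])*1000).round(1),'F deck',np.array([F@EX,F@EY,F@EN]).round(1),'w',o['grip_width'],'rot err deg',R.from_matrix(Rt.T@LT).as_rotvec(degrees=True).round(2))
E
python3 - <<'E'
from h import *
lst(); mv(dk(100.6,0,40),LT)
E
```

```text
[-28.4 -10.   59.9]
[ 30.  -10.   59.9]
clock: 27.15
tcp_pos: [0.4756, -0.0342, 0.2458]
orientation: [-1.187, -1.231, 1.226]
contact_force: [0.3, 0.7, -1.6]
grip_width: 0.0578
clock: 27.57
tcp_pos: [0.4751, -0.0117, 0.2476]
orientation: [-1.331, -1.376, 1.123]
contact_force: [-0.5, 0.4, -1.6]
grip_width: 0.058
clock 27.5667 j4,j6 2.081 0.809 deck xyz mm [111.7  -1.2 187.1] F deck [-1.   0.4 -1.3] w 0.05804773765189077 rot err deg [-0.12 -0.12  0.39]
shift mm (current tool axes) [ 1.000e-01  1.475e+02 -3.900e+00]
turn deg [-0.12 -0.12  0.39]
shift in target axes [  1.2 147.5  -3.7]
```

```bash
python3 -m jog '0 0 0.4 1 30 -1 0.5; 0 0 0 0 35 -1 0.5; 0 0 0 0 35 -1 0.5; 0 0 0 0 25 -1 0.5; 0 0 0 0 15 0 0.5'; python3 -m jog '0 0 0 0 8 0 0.5; 0 0 0 0 0 0 0.5; 0 0 0 0 0 0 0.5; 0 0 0 0 0 0 0.5; 0 0 0 0 0 0 0.5'
python3 - <<'E'
from h import *
lst(); mv(dk(100.6,0,10),LT); grab('wrist','w21.png')
E
```

```text
clock: 27.98
tcp_pos: [0.5067, -0.009, 0.1073]
orientation: [-1.333, -1.37, 1.128]
contact_force: [-0.5, 0.3, -0.9]
grip_width: 0.058
clock: 28.4
tcp_pos: [0.509, -0.0085, 0.1048]
orientation: [-1.34, -1.377, 1.127]
contact_force: [0.4, 0.8, -1.4]
grip_width: 0.0575
clock 28.4 j4,j6 2.166 0.558 deck xyz mm [102.4   1.1  40.6] F deck [-0.   0.8 -1.4] w 0.05753770658331875 rot err deg [ 0.15 -0.04 -0.02]
shift mm (current tool axes) [-1.1 30.7 -1.2]
turn deg [ 0.15 -0.04 -0.02]
shift in target axes [-1.1 30.7 -1.3]
```

View pics/w21.png

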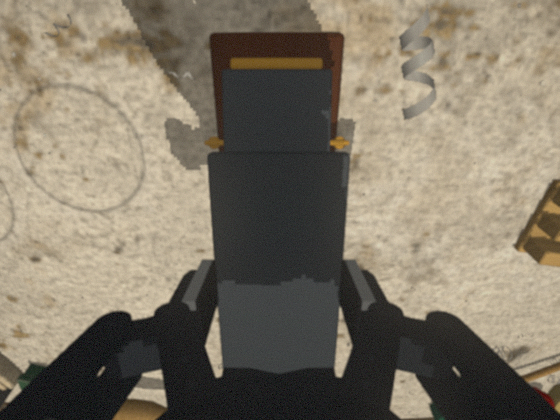

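```bash
python3 -m jog '0 0 0 -1.1 8 0 0.5; 0 0 0 0 9 -0.6 0.5; 0 0 0 0 8 -0.6 0.5; 0 0 0 0 5 0 0.5; 0 0 0 0 0 0 0.5'
python3 - <<'E'
from h import *
lst(); mv(dk(100.6,0,4),LT); grab('wrist','w22.png')
E
```

```text
clock: 28.87
tcp_pos: [0.5147, -0.0093, 0.0734]
orientation: [-1.337, -1.375, 1.129]
contact_force: [-0.2, 0.9, -1.2]
grip_width: 0.0581
clock 28.8667 j4,j6 2.173 0.508 deck xyz mm [98.6  0.2  8.9] F deck [-0.5  0.9 -1.1] w 0.058075544146171734 rot err deg [-0.05 -0.    0.01]
shift mm (current tool axes) [-0.2  4.7 -2.4]
turn deg [-0.05 -0.    0.01]
shift in target axes [-0.2  4.7 -2.4]
```

View pics/w22.png

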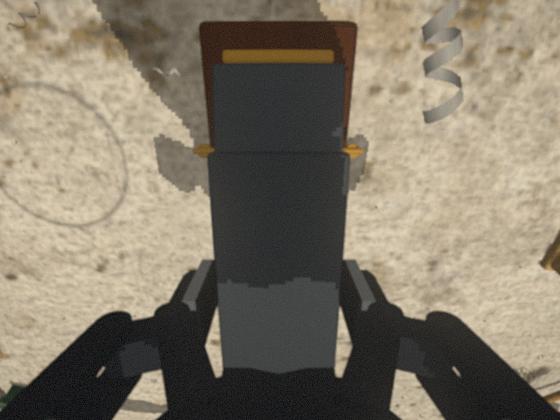

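```bash
python3 -m jog '0 0 0 0 1 -1.2 0.5; 0 0 0 0 1 -1.2 0.5; 0 0 0 0 1 0 0.5; 0 0 0 0 0.6 0 0.5; 0 0 0 0 0 0 0.5'
python3 - <<'E'
from h import *
lst(); mv(dk(100.6,0,4),LT); f=grab('wrist','w23.png')
s=f['color'][:,:,::-1]
cv2.imwrite('pics/w23c.png',cv2.resize(s[110:200,180:380],None,fx=4,fy=4,interpolation=cv2.INTER_CUBIC))
E
```

```text
clock: 29.33
tcp_pos: [0.5182, -0.0091, 0.0714]
orientation: [-1.338, -1.376, 1.128]
contact_force: [-0.2, -0.6, -1.2]
grip_width: 0.0582
clock 29.3333 j4,j6 2.168 0.506 deck xyz mm [101.4   0.2   6. ] F deck [-0.6 -0.6 -1.1] w 0.05824314702189232 rot err deg [ 0.04 -0.01  0.  ]
shift mm (current tool axes) [-0.2  2.1  0.6]
turn deg [ 0.04 -0.01  0.  ]
shift in target axes [-0.2  2.1  0.6]
```

View pics/w23c.png

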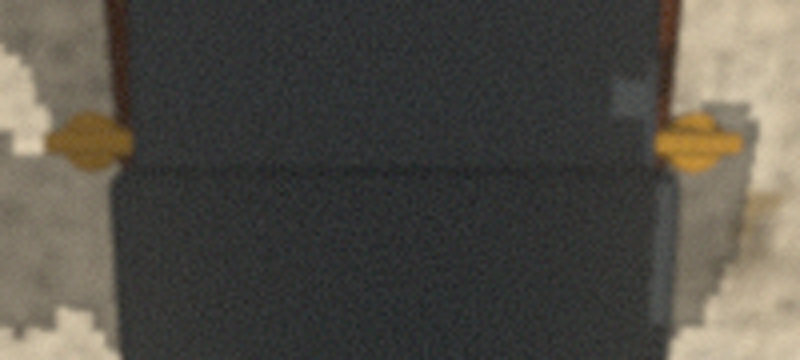

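```bash
cat >> h.py <<'E'
def dpt(f,u,v,h):
    p=onplane(f,u,v,EN,EN@dk(0,0,h))-DP; return (np.array([p@EX,p@EY])*1000).round(1)
E
python3 - <<'E'
from h import *
f=grab('wrist')
c=lambda X,Y:(180-.5+(X+.5)/4,110-.5+(Y+.5)/4)
print('bar',[dpt(f,*c(X,Y),-7) for X,Y in[(60,142),(730,143),(60,128),(60,156),(725,130),(725,156)]])
o=r.get_obs();Rt=R.from_rotvec(o['orientation']).as_matrix()
for x in(-30,30):
    for y in(-10,-2): 
        p=np.array(o['tcp_pos'])+Rt@np.array([x,y,60])/1000-DP; print('edge by FK',(np.array([p@EX,p@EY,p@EN])*1000).round(1))
print('edge seen',[dpt(f,*c(X,170),19.5) for X in(125,665)])
E
```

```text
bar [array([ 40.2, -41.5]), array([40.3, 42.5]), array([ 38.5, -41.5]), array([ 41.9, -41.6]), array([38.7, 41.8]), array([41.9, 42. ])]
edge by FK [ 42.7 -29.8  21.9]
edge by FK [ 41.9 -29.8  14. ]
edge by FK [42.7 30.2 21.9]
edge by FK [41.9 30.2 14. ]
edge seen [array([ 42.7, -28. ]), array([42.7, 29. ])]
```

```bash
python3 - <<'E'
from h import *
print(LT[:,1]@EX,LT[:,1]@EN)
mv(dk(99.7,0,2.5),LT)
E
python3 -m jog '0 0 0 -0.2 0 0.9 0.5; 0 0 0 0 0 0.9 0.5; 0 0 0 0 0.8 0 0.5; 0 0 0 0 0.8 0 0.5; 0 0 0 0 0 0 0.5'
python3 - <<'E'
from h import *
lst();
E
```

```text
-0.09983341664682811 -0.9950041652780255
shift mm (current tool axes) [-0.2  3.7  1.4]
turn deg [ 0.04 -0.    0.  ]
shift in target axes [-0.2  3.7  1.4]
clock: 29.85
tcp_pos: [0.5167, -0.0094, 0.0694]
orientation: [-1.338, -1.376, 1.128]
contact_force: [-0.7, -0.3, -0.1]
grip_width: 0.0582
clock 29.85 j4,j6 2.172 0.5 deck xyz mm [99.4  0.   4.5] F deck [-0.7 -0.2  0.2] w 0.05818421054373221 rot err deg [ 0.03 -0.    0.  ]
```

```bash
python3 -m jog '0 0 0 0 0.6 -0.1 0.5; 0 0 0 0 0.6 -0.1 0.5; 0 0 0 0 0 0 0.5; 0 0 0 0 0 0 0.5; 0 0 0 0 0 0 0.5'
python3 - <<'E'
from h import *
lst();
E
python3 -m jog '0 0 0 0 0.5 -0.1 0.5; 0 0 0 0 0.5 -0.1 0.5; 0 0 0 0 0 0 0.5; 0 0 0 0 0 0 0.5; 0 0 0 0 0 0 0.5'
python3 - <<'E'
from h import *
lst();
E
```

```text
clock: 30.27
tcp_pos: [0.5168, -0.0094, 0.0691]
orientation: [-1.339, -1.375, 1.129]
contact_force: [-8.5, -1.4, 15.4]
grip_width: 0.0582
clock 30.2667 j4,j6 2.172 0.501 deck xyz mm [99.4 -0.   4.2] F deck [-3.7 -1.1 17.2] w 0.0582154349893706 rot err deg [ 0.03  0.   -0.07]
clock: 30.68
tcp_pos: [0.517, -0.0094, 0.0689]
orientation: [-1.34, -1.375, 1.13]
contact_force: [-16.3, -2.4, 30.8]
grip_width: 0.058
clock 30.6833 j4,j6 2.172 0.501 deck xyz mm [99.6  0.   4. ] F deck [-6.6 -1.9 34.2] w 0.05796860234820966 rot err deg [ 0.04  0.03 -0.14]
```

```bash
python3 -m jog '0 0 0 0 -1.0 0.1 0.5; 0 0 0 0 -0.7 0.1 0.5; 0 0 0 0 0 0 0.5; 0 0 0 0 0 0 0.5; 0 0 0 0 0 0 0.5'
python3 - <<'E'
from h import *
lst(); f=grab('wrist','w24.png')
s=f['color'][:,:,::-1]
cv2.imwrite('pics/w24c.png',cv2.resize(s[110:200,180:380],None,fx=4,fy=4,interpolation=cv2.INTER_CUBIC))
E
```

```text
clock: 31.1
tcp_pos: [0.517, -0.0093, 0.0692]
orientation: [-1.338, -1.376, 1.128]
contact_force: [-5.1, -0.9, 8.7]
grip_width: 0.058
clock 31.1 j4,j6 2.172 0.5 deck xyz mm [99.7  0.   4.3] F deck [-2.4 -0.7  9.8] w 0.05803251622458163 rot err deg [ 0.04 -0.   -0.02]
```

View pics/w24c.png

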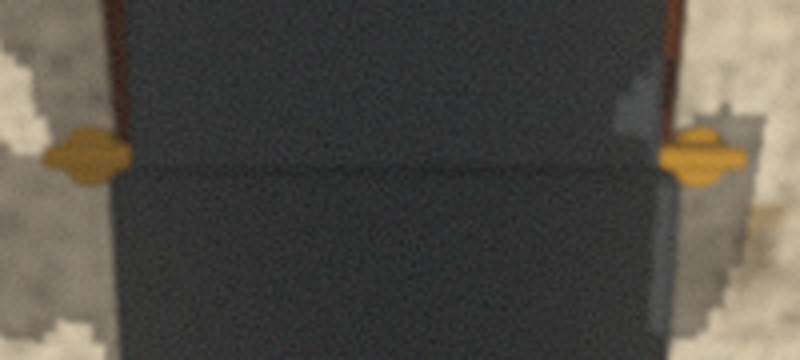

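```bash
python3 -m jog '0 0 0 0 -0.5 0 0.5; 0 0 0 0 0 0 0.6; 0 0 0 0 0 0 0.7; 0 0 0 0 0 0 0.8; 0 0 0 0 0 0 0.8'
python3 - <<'E'
from h import *
lst();
E
python3 -m jog '0 0 0 0 -5 0 0.8; 0 0 0 0 -15 0 0.8; 0 0 0 0 -25 0 0.8; 0 0 0 0 -30 0 0.8; 0 0 0 0 -30 0 0.8'
python3 -m jog '0 0 0 0 -20 0 0.8; 0 0 0 0 0 0 0.8; 0 0 0 0 0 0 0.8; 0 0 0 0 0 0 0.8; 0 0 0 0 0 0 0.8'
python3 - <<'E'
from h import *
lst();f=grab('wrist','w25.png')
s=f['color'][:,:,::-1]
cv2.imwrite('pics/w25c.png',cv2.resize(s[40:280,170:390],None,fx=2.5,fy=2.5,interpolation=cv2.INTER_CUBIC))
E
```

```text
clock: 31.57
tcp_pos: [0.5172, -0.0093, 0.0695]
orientation: [-1.338, -1.376, 1.127]
contact_force: [0.3, 0.0, 0.5]
grip_width: 0.0683
clock 31.5667 j4,j6 2.171 0.5 deck xyz mm [99.9  0.1  4.4] F deck [0.5 0.  0.4] w 0.06830597017403119 rot err deg [ 0.06 -0.01  0.02]
clock: 31.98
tcp_pos: [0.4956, -0.0094, 0.1733]
orientation: [-1.336, -1.376, 1.129]
contact_force: [0.6, -0.1, 0.8]
grip_width: 0.0684
clock: 32.4
tcp_pos: [0.4917, -0.0102, 0.191]
orientation: [-1.336, -1.375, 1.129]
contact_force: [0.3, 0.6, -0.3]
grip_width: 0.0683
clock 32.4 j4,j6 2.117 0.712 deck xyz mm [ 1.111e+02 -1.000e-01  1.281e+02] F deck [ 0.2  0.6 -0.4] w 0.06831480502743399 rot err deg [-0.07 -0.    0.03]
```

View pics/w25.png

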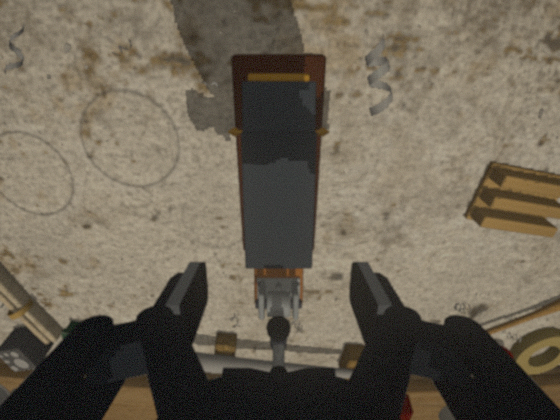

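View pics/w25c.png

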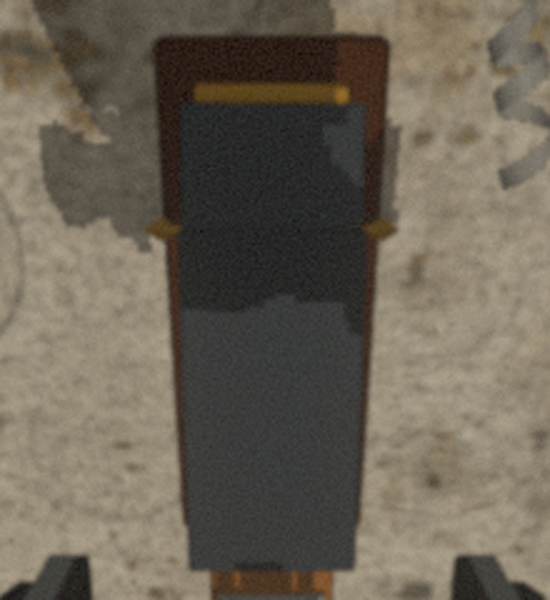

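Run:
```python
from h import *
f=grab('wrist')
c=lambda X,Y:(170-.5+(X+.5)/2.5,40-.5+(Y+.5)/2.5)
print('bar',[dpt(f,*c(X,Y),-7) for X,Y in[(158,229),(385,230)]])
print('short low',[dpt(f,*c(X,Y),8) for X,Y in[(182,102),(365,103)]])
print('long low',[dpt(f,*c(X,Y),20) for X,Y in[(180,231),(368,231)]])
print('head',[dpt(f,*c(X,Y),8) for X,Y in[(189,569),(356,570)]])
print('stop top inner', [dpt(f,*c(X,102),7) for X in (195,348)])
g=f['color'][:,:,::-1]; cv2.imwrite('pics/w25d.png',cv2.resize(g[115:150,220:340],None,fx=6.6,fy=6.6,interpolation=cv2.INTER_CUBIC))
W=cloud(f); 
for u,v in [(278,140),(278,180),(278,220),(278,250),(278,100)]:
    d=W[v,u]-DP; print((np.array([d@EX,d@EY,d@EN])*1000).round(1))
```

```text
bar [array([ 40.1, -39. ]), array([40.4, 39.7])]
short low [array([  0.5, -28.3]), array([ 0.8, 30.3])]
long low [array([ 41.4, -28.4]), array([41.4, 30.7])]
head [array([159.3, -29.2]), array([159.7,  30.7])]
stop top inner [array([  0.4, -24.2]), array([ 0.3, 24.9])]
[47.6  0.1 20.5]
[79.7  0.1 16.7]
[1.14e+02 1.00e-01 1.42e+01]
[1.42e+02 1.00e-01 1.04e+01]
[15.9  0.1  9. ]
```

View pics/w25d.png

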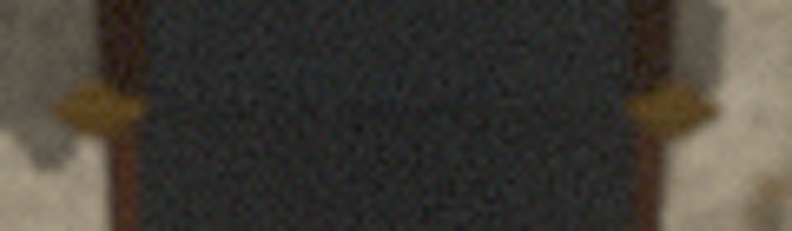

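```bash
cat >> h.py <<'E'
H0=dk(185,0.5,26)
def lever(ang,rad):
    t=1.95-ang # angle from -x
    return dk(185-rad*np.cos(t),0.5,26+rad*np.sin(t))
VT=down(90+np.degrees(DA))
E
python3 - <<'E'
from h import *
for a in np.arange(0,1.96,.15): print(a.round(2),lever(a,90).round(4))
mv([.599,-.007,.30],VT)
E
```

```text
0.0 [ 0.5996 -0.0066  0.2046]
0.15 [ 0.5862 -0.0069  0.2047]
0.3 [ 0.5728 -0.0073  0.2028]
0.45 [ 0.5599 -0.0077  0.1989]
0.6 [ 0.5477 -0.008   0.1932]
0.75 [ 0.5365 -0.0083  0.1856]
0.9 [ 0.5266 -0.0086  0.1765]
1.05 [ 0.5182 -0.0088  0.166 ]
1.2 [ 0.5114 -0.009   0.1544]
1.35 [ 0.5064 -0.0092  0.1418]
1.5 [ 0.5033 -0.0093  0.1287]
1.65 [ 0.5023 -0.0093  0.1152]
1.8 [ 0.5032 -0.0093  0.1018]
1.95 [ 0.5062 -0.0092  0.0886]
shift mm (current tool axes) [  -0.   -86.1 -126.3]
turn deg [11.2   0.02  0.05]
shift in target axes [-1.000e-01 -1.090e+02 -1.072e+02]
```

```bash
python3 -m jog '0 0 0 0 -30 0 0.6; 5.6 0 0 0 -30 0 0.5; 5.6 0 0 0 -35 0 0.5; 0 0 0 0 -20 0 0.5; 0 0 0 0 0 0 0.5';python3 -m jog '0 0 0 0 0 -15 0.5; 0 0 0 0 0 -15 0.5; 0 0 0 0 0 0 0.5; 0 0 0 0 0 0 0.5; 0 0 0 0 0 0 0.5'
python3 - <<'E'
from h import *
st(); grab('wrist','w26.png'); mv([.599,-.007,.30],VT)
E
```

```text
clock: 32.92
tcp_pos: [0.4804, -0.0095, 0.3084]
orientation: [-1.202, -1.238, 1.224]
contact_force: [0.1, 0.6, -0.1]
grip_width: 0.0427
clock: 33.33
tcp_pos: [0.5062, -0.0094, 0.3039]
orientation: [-1.197, -1.232, 1.229]
contact_force: [-0.6, -0.4, -0.6]
grip_width: 0.0426
{'clock': 33.3333, 'joints': [0.7361, 0.2539, -0.9784, 1.8131, 0.2261, 1.1914, 1.2879], 'tcp_pos': [0.5062, -0.0094, 0.3039], 'orientation': [-1.1966, -1.2321, 1.2289], 'contact_force': [-0.5608, -0.3755, -0.6396], 'grip_width': 0.0426}
shift mm (current tool axes) [ -0.2   4.4 -92.8]
turn deg [0.14 0.03 0.  ]
shift in target axes [ -0.1   4.1 -92.8]
```

View pics/w26.png

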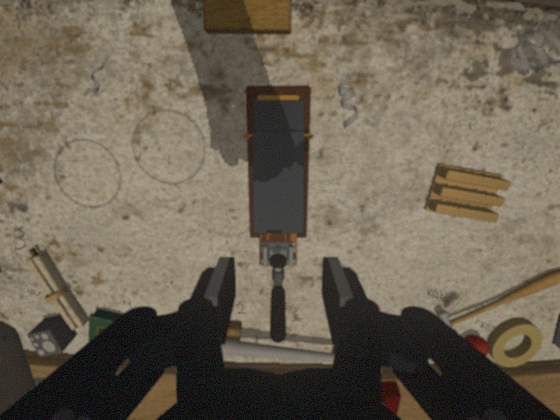

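```bash
python3 - <<'E'
from h import *
f=grab('wrist')
for rr in(64,90,109): print(proj(f,lever(0,rr)).round(1))
E
python3 -m jog '0 0 0 0 0 -30 0.5; 0 0 0 0 0 -30 0.5; 0 0 0 0 0 -25 0.5; 0 0 0 0 2 -8 0.5; 0 0 0 0 0 0 0.5';python3 -m jog '0 0 0 0 0 0 0.5; 0 0 0 0 0 0 0.5; 0 0 0 0 0 0 0.5; 0 0 0 0 0 0 0.5; 0 0 0 0 0 0 0.5'
python3 - <<'E'
from h import *
st(); grab('wrist','w27.png'); mv(lever(0,84),VT)
E
```

```text
[278.3 290.5]
[278.3 308.6]
[278.3 323.7]
clock: 33.85
tcp_pos: [0.6009, -0.007, 0.3024]
orientation: [-1.197, -1.233, 1.227]
contact_force: [-0.3, -0.8, 0.3]
grip_width: 0.043
clock: 34.27
tcp_pos: [0.5997, -0.0073, 0.3038]
orientation: [-1.2, -1.233, 1.228]
contact_force: [-0.6, 0.6, 0.2]
grip_width: 0.0427
{'clock': 34.2667, 'joints': [0.5883, 0.433, -0.9205, 1.6121, 0.359, 1.2712, 1.2047], 'tcp_pos': [0.5997, -0.0073, 0.3038], 'orientation': [-1.1999, -1.2327, 1.2278], 'contact_force': [-0.576, 0.6048, 0.1508], 'grip_width': 0.0427}
shift mm (current tool axes) [  0.8 105.    1.1]
turn deg [ 0.26 -0.02 -0.03]
shift in target axes [  0.7 105.    0.6]
```

View pics/w27.png

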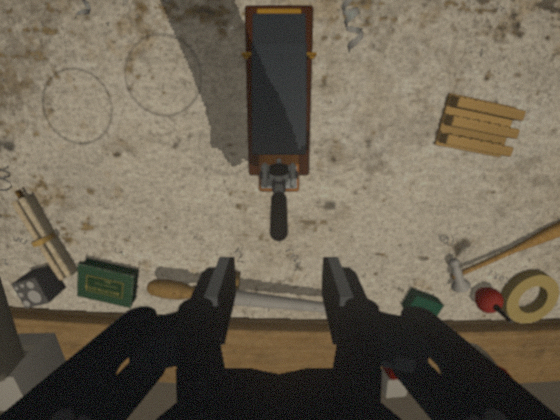

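Run:
```python
from h import *
f=grab('wrist')
for rr in(64,90,109): print(proj(f,lever(0,rr)).round(1))
g=f['color'][:,:,::-1]; cv2.imwrite('pics/w27c.png',cv2.resize(g[150:250,230:330],None,fx=6,fy=6,interpolation=cv2.INTER_CUBIC))
W=cloud(f)
for v in range(190,240,6):
    d=W[v,279]-DP; print(v,W[v,279].round(4),(np.array([d@EX,d@EY,d@EN])*1000).round(1))
```

```text
[279.  196.6]
[279.  208.3]
[279.  218.3]
190 [ 0.5936 -0.0067  0.1711] [202.7   0.5  79.3]
196 [ 0.5949 -0.0067  0.186 ] [208.3   0.5  93.2]
202 [ 0.5974 -0.0066  0.195 ] [213.3   0.5 101. ]
208 [ 0.5998 -0.0066  0.2035] [218.1   0.5 108.4]
214 [ 0.6019 -0.0065  0.2119] [222.6   0.5 115.9]
220 [ 0.6041 -0.0065  0.2193] [226.8   0.5 122.4]
226 [ 0.6061 -0.0064  0.2267] [230.9   0.5 128.8]
232 [ 0.6097 -0.0063  0.2294] [235.1   0.5 130.3]
238 [ 0.6143 -0.0062  0.2297] [239.6   0.5 129.3]
```

View pics/w27c.png

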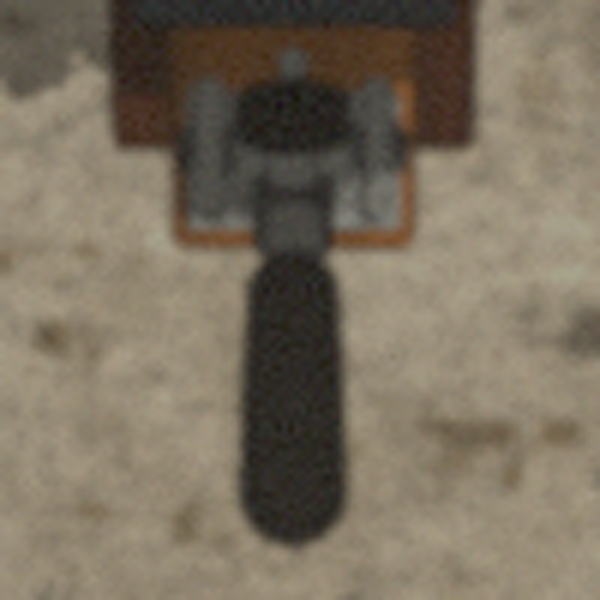

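```bash
cat >> h.py <<'E'
def lever(ang,rad):
    t=2.015-ang
    return dk(185-rad*np.cos(t),0.5,26+rad*np.sin(t))
E
python3 - <<'E'
from h import *
p=lever(0,84); print(p, ((p-DP)@EX,(p-DP)@EN)); mv(p,VT)
E
```

```text
[ 0.60457486 -0.00642796  0.19804061] (np.float64(0.22109807355007027), np.float64(0.1018480658024561))
shift mm (current tool axes) [  0.7 105.6  -4.2]
turn deg [ 0.26 -0.02 -0.02]
shift in target axes [  0.7 105.6  -4.6]
```

```bash
python3 -m jog '0 0 0 0.6 25 -2 0.5; 0 0 0 0 30 -2 0.5; 0 0 0 0 25 0 0.5; 0 0 0 0 15 0 0.5; 0 0 0 0 10 0 0.5';python3 -m jog '0 0 0 0 0 0 0.35; 0 0 0 0 0 0 0; 0 0 0 0 0 0 0; 0 0 0 0 0 0 0; 0 0 0 0 0 0 0' 60
python3 - <<'E'
from h import *
st(); f=grab('wrist','w28.png'); mv(lever(0,84),VT)
E
```

```text
clock: 34.78
tcp_pos: [0.6035, -0.0067, 0.1963]
orientation: [-1.197, -1.231, 1.229]
contact_force: [0.7, -0.4, -0.2]
grip_width: 0.0429
clock: 35.2
tcp_pos: [0.6051, -0.0069, 0.1994]
orientation: [-1.201, -1.233, 1.227]
contact_force: [-1.1, -2.8, 1.2]
grip_width: 0.0117
{'clock': 35.2, 'joints': [0.5425, 0.534, -0.8688, 1.722, 0.4551, 1.0943, 1.1275], 'tcp_pos': [0.6051, -0.0069, 0.1994], 'orientation': [-1.201, -1.2329, 1.227], 'contact_force': [-1.0631, -2.7885, 1.1781], 'grip_width': 0.0117}
shift mm (current tool axes) [0.5 1.4 0.6]
turn deg [ 0.32 -0.05 -0.05]
shift in target axes [0.5 1.4 0.6]
```

View pics/w28.png

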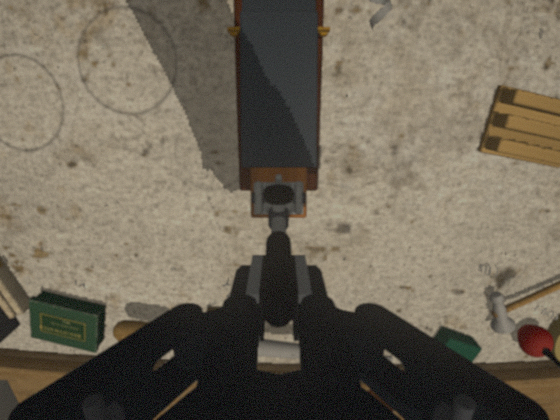

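Run:
```python
from h import *
A=np.arange(0,1.86,.0875); P=np.array([lever(a,95) for a in A]); D=np.diff(P,axis=0)@VT*1000
for a,d in zip(A[1:],D): print(a.round(3),d.round(1))
```

```text
0.088 [-0.  -0.9  8.3]
0.175 [ 0.  -0.1  8.3]
0.262 [-0.   0.6  8.3]
0.35 [-0.   1.3  8.2]
0.438 [-0.   2.   8.1]
0.525 [0.  2.7 7.9]
0.612 [-0.   3.4  7.6]
0.7 [0.  4.  7.3]
0.788 [0.  4.7 6.9]
0.875 [0.  5.2 6.4]
0.962 [-0.   5.8  6. ]
1.05 [0.  6.3 5.4]
1.138 [-0.   6.7  4.9]
1.225 [0.  7.1 4.3]
1.312 [0.  7.5 3.6]
1.4 [0.  7.8 2.9]
1.487 [-0.   8.   2.3]
1.575 [0.  8.2 1.5]
1.662 [-0.   8.3  0.8]
1.75 [-0.   8.3  0.1]
1.838 [ 0.   8.3 -0.6]
```

```bash
python3 -m jog '0 0 0 0 -0.9 8.3 0; 0 0 0 0 -0.1 8.3 0; 0 0 0 0 0.6 8.3 0; 0 0 0 0 1.3 8.2 0; 0 0 0 0 0 0 0'
python3 - <<'E'
from h import *
st(); mv(lever(.35,95)+[0,0,-.010],VT)
E
```

```text
clock: 35.67
tcp_pos: [0.5694, -0.0064, 0.1972]
orientation: [-1.197, -1.232, 1.229]
contact_force: [-0.0, -0.7, 0.7]
grip_width: 0.0001
{'clock': 35.6667, 'joints': [0.5828, 0.4837, -0.8922, 1.8049, 0.4289, 1.0572, 1.1304], 'tcp_pos': [0.5694, -0.0064, 0.1972], 'orientation': [-1.1969, -1.2324, 1.2291], 'contact_force': [-0.0017, -0.7189, 0.7458], 'grip_width': 0.0001}
shift mm (current tool axes) [-1.  -0.8 -3.8]
turn deg [0.14 0.06 0.02]
shift in target axes [-1.  -0.9 -3.8]
```

Run:
```python
from h import *
f=grab('wrist','w29.png'); grab('side','s29.png')
```

```text
(no output)
```

View pics/w29.png

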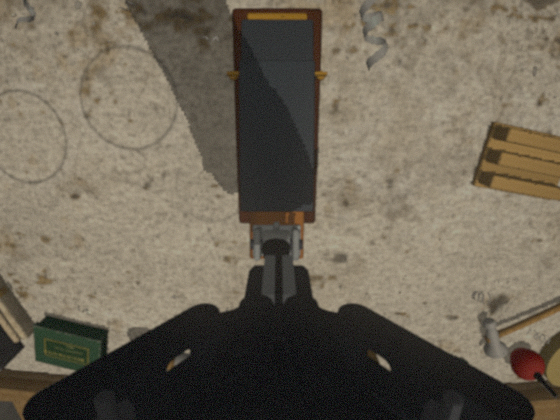

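View pics/s29.png

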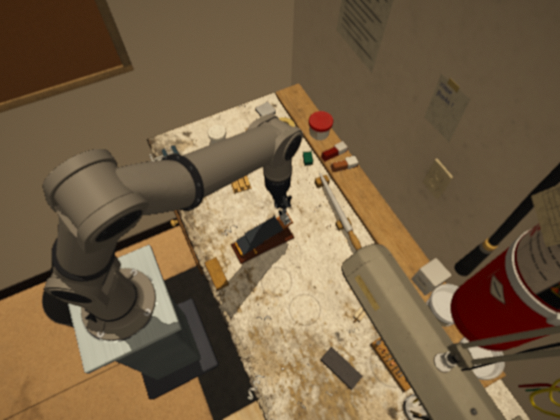

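```bash
cat >> h.py <<'E'
def pushpt(a,rad=90,off=7,fw=11):
    t=2.015-a; u=-np.cos(t)*EX+np.sin(t)*EN; b=np.sin(t)*EX+np.cos(t)*EN  # back normal
    C=lever(a,rad)+b*off/1000
    return C+np.array([fw/1000,0,0])
E
python3 - <<'E'
from h import *
A=np.arange(0,1.93,.1); P=np.array([pushpt(a) for a in A]); D=np.diff(P,axis=0)@VT*1000
print(P[0],P[-1]); print(lever(0,109))
for a,d in zip(A[1:],D): print(a.round(3),d.round(1))
mv(pushpt(0)+[.012,0,.06],VT)
E
```

```text
[ 0.62337759 -0.00621001  0.20294672] [ 0.51348648 -0.00927955  0.10557375]
[ 0.60824751 -0.00632537  0.22276916]
0.1 [ 0.  -1.6  8.9]
0.2 [-0.  -0.7  9. ]
0.3 [0.  0.2 9. ]
0.4 [-0.   1.1  9. ]
0.5 [-0.   2.   8.8]
0.6 [-0.   2.9  8.6]
0.7 [0.  3.7 8.2]
0.8 [0.  4.5 7.8]
0.9 [-0.   5.3  7.3]
1.0 [0.  6.  6.8]
1.1 [0.  6.6 6.1]
1.2 [0.  7.2 5.4]
1.3 [-0.   7.7  4.7]
1.4 [-0.   8.1  3.9]
1.5 [0.  8.5 3.1]
1.6 [-0.   8.8  2.2]
1.7 [0.  8.9 1.3]
1.8 [0.  9.  0.4]
1.9 [-0.   9.  -0.5]
shift mm (current tool axes) [ -1.5 -65.2 -64.6]
turn deg [0.23 0.05 0.03]
shift in target axes [ -1.5 -65.5 -64.3]
```

```bash
python3 -m jog '0 0 0 -1 -33 0 0; 0 0 0 0 -34 0 0; 0 0 0 0 0 -22 0; 0 0 0 0 0 -22 0; 0 0 0 0 0 -22 0';python3 -m jog '0 0 0 0 0 0 0; 0 0 0 0 20 0 0; 0 0 0 0 20 0 0; 0 0 0 0 20 0 0; 0 0 0 0 0 0 0'
python3 - <<'E'
from h import *
st(); mv(pushpt(0),VT); grab('wrist','w30.png')
E
```

```text
clock: 36.18
tcp_pos: [0.6386, -0.0061, 0.2657]
orientation: [-1.2, -1.234, 1.227]
contact_force: [0.8, 0.1, 0.4]
grip_width: -0.0003
clock: 36.6
tcp_pos: [0.6349, -0.0066, 0.2005]
orientation: [-1.193, -1.228, 1.231]
contact_force: [-1.1, -0.5, -0.6]
grip_width: -0.0001
{'clock': 36.6, 'joints': [0.5098, 0.584, -0.8551, 1.642, 0.4746, 1.1393, 1.1316], 'tcp_pos': [0.6349, -0.0066, 0.2005], 'orientation': [-1.1933, -1.2284, 1.2311], 'contact_force': [-1.0568, -0.5346, -0.5708], 'grip_width': -0.0001}
shift mm (current tool axes) [ 0.7 -2.5 11.5]
turn deg [-0.15  0.04  0.03]
shift in target axes [ 0.7 -2.5 11.5]
```

View pics/w30.png

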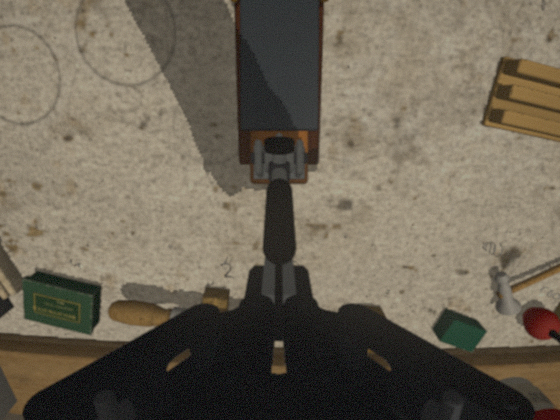

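```bash
python3 -m jog '0 0 0 0 -1 6 0; 0 0 0 0 -1.6 6 0; 0 0 0 0 -1.6 9 0; 0 0 0 0 -0.7 9 0; 0 0 0 0 0.2 9 0'
python3 - <<'E'
from h import *
st(); mv(pushpt(.3),VT); grab('wrist','w31.png')
E
```

```text
clock: 37.07
tcp_pos: [0.5987, -0.0071, 0.2109]
orientation: [-1.201, -1.236, 1.226]
contact_force: [2.5, 0.9, 2.0]
grip_width: -0.0001
{'clock': 37.0667, 'joints': [0.5611, 0.5137, -0.8863, 1.7272, 0.4421, 1.1052, 1.1357], 'tcp_pos': [0.5987, -0.0071, 0.2109], 'orientation': [-1.2014, -1.2357, 1.226], 'contact_force': [2.5273, 0.8946, 1.9914], 'grip_width': -0.0001}
shift mm (current tool axes) [0.2 5.9 2.2]
turn deg [0.45 0.   0.  ]
shift in target axes [0.2 5.9 2.2]
```

View pics/w31.png

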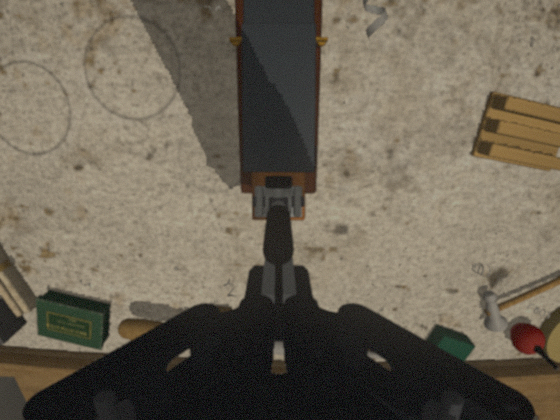

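```bash
python3 -m jog '0 0 0 0 2.5 9 0; 0 0 0 0 3.4 8.8 0; 0 0 0 0 4 8.6 0; 0 0 0 0 4 8.2 0; 0 0 0 0 4.5 7.8 0'
python3 - <<'E'
from h import *
st(); mv(pushpt(.8),VT); grab('wrist','w32.png')
E
```

```text
clock: 37.53
tcp_pos: [0.5567, -0.0086, 0.1912]
orientation: [-1.201, -1.235, 1.226]
contact_force: [4.4, 0.6, 8.7]
grip_width: -0.0003
{'clock': 37.5333, 'joints': [0.603, 0.4697, -0.9027, 1.8427, 0.4292, 1.0293, 1.1262], 'tcp_pos': [0.5567, -0.0086, 0.1912], 'orientation': [-1.2013, -1.2351, 1.2258], 'contact_force': [4.4104, 0.5717, 8.7411], 'grip_width': -0.0003}
shift mm (current tool axes) [0.5 0.5 2.5]
turn deg [ 0.42 -0.02  0.01]
shift in target axes [0.5 0.5 2.5]
```

View pics/w32.png

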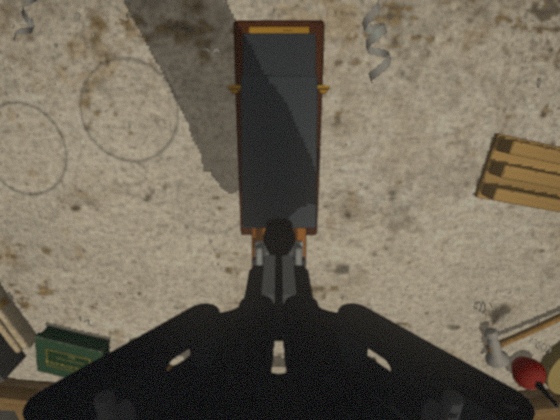

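Good; the force is normal to the lever, about 10 N. Continue the arc.

```bash
python3 -m jog '0 0 0 0 5.3 8.3 0; 0 0 0 0 6 7.8 0; 0 0 0 0 6.6 6.5 0; 0 0 0 0 7.2 5.4 0; 0 0 0 0 0 0 0'
python3 - <<'E'
from h import *
st(); mv(pushpt(1.2),VT); grab('wrist','w33.png')
E
```

```text
clock: 38.0
tcp_pos: [0.5275, -0.0094, 0.1647]
orientation: [-1.199, -1.233, 1.227]
contact_force: [5.1, 0.8, 4.8]
grip_width: -0.0001
{'clock': 38.0, 'joints': [0.6177, 0.4578, -0.902, 1.9305, 0.4389, 0.9573, 1.1057], 'tcp_pos': [0.5275, -0.0094, 0.1647], 'orientation': [-1.199, -1.2333, 1.2274], 'contact_force': [5.0571, 0.8486, 4.8411], 'grip_width': -0.0001}
shift mm (current tool axes) [ 0.5 -0.9 -1. ]
turn deg [0.26 0.01 0.01]
shift in target axes [ 0.5 -0.9 -1. ]
```

View pics/w33.png

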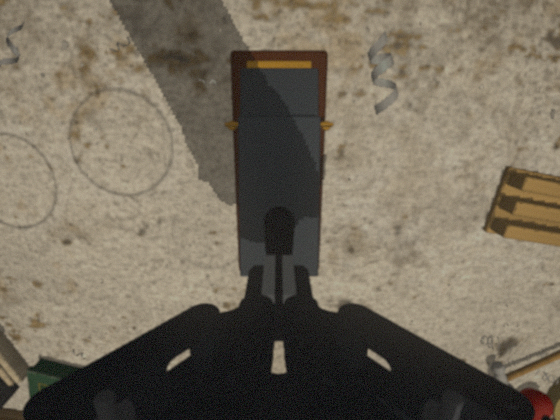

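```bash
python3 -m jog '0 0 0 0 7.7 5 0; 0 0 0 0 8.1 4 0; 0 0 0 0 8.5 3 0; 0 0 0 0 0 0 0; 0 0 0 0 0 0 0'
python3 - <<'E'
from h import *
st(); mv(pushpt(1.5),VT)
E
```

```text
clock: 38.47
tcp_pos: [0.5148, -0.0101, 0.1401]
orientation: [-1.196, -1.23, 1.23]
contact_force: [-0.9, -0.1, 1.9]
grip_width: 0.0001
{'clock': 38.4667, 'joints': [0.6082, 0.473, -0.8863, 1.9769, 0.4653, 0.9066, 1.078], 'tcp_pos': [0.5148, -0.0101, 0.1401], 'orientation': [-1.1965, -1.2298, 1.2297], 'contact_force': [-0.925, -0.1009, 1.8595], 'grip_width': 0.0001}
shift mm (current tool axes) [ 0.9 -1.2 -2.2]
turn deg [ 0.02 -0.01 -0.02]
shift in target axes [ 0.9 -1.2 -2.2]
```

```bash
python3 -m jog '0 0 0 0 8.8 0 0; 0 0 0 0 6 0 0; 0 0 0 0 4 0 0; 0 0 0 0 0 0 0; 0 0 0 0 0 0 0'
python3 - <<'E'
from h import *
st(); mv(pushpt(1.75),VT); grab('wrist','w34.png')
E
```

```text
clock: 38.88
tcp_pos: [0.5161, -0.0098, 0.1217]
orientation: [-1.198, -1.232, 1.228]
contact_force: [-0.1, 1.4, 0.3]
grip_width: 0.0002
{'clock': 38.8833, 'joints': [0.5887, 0.4987, -0.8662, 1.9902, 0.496, 0.8729, 1.0523], 'tcp_pos': [0.5161, -0.0098, 0.1217], 'orientation': [-1.1978, -1.232, 1.2282], 'contact_force': [-0.1408, 1.3531, 0.2597], 'grip_width': 0.0002}
shift mm (current tool axes) [0.6 2.6 3. ]
turn deg [0.17 0.   0.01]
shift in target axes [0.6 2.6 3. ]
```

View pics/w34.png

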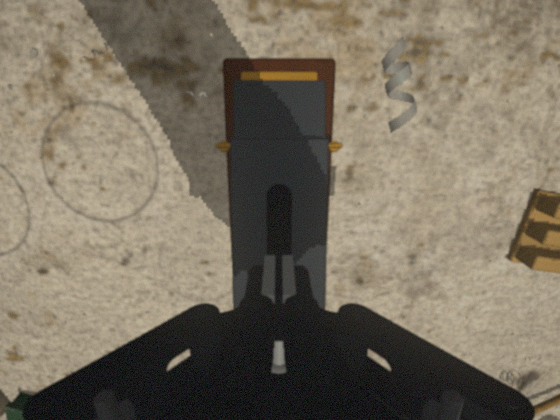

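```bash
python3 -m jog '0 0 0 0 -30 0 0; 0 0 0 0 -40 0 0; 0 0 0 0 -40 0 0; 0 0 0 0 -30 0 0; 0 0 0 0 0 -20 0';python3 -m jog '0 0 0 0 0 -30 0; 0 0 0 0 0 -30 0; 0 0 0 0 0 0 0; 0 0 0 0 0 0 0; 0 0 0 0 0 0 0'
python3 - <<'E'
from h import *
st(); f=grab('wrist','w35.png')
g=f['color'][:,:,::-1]; cv2.imwrite('pics/w35c.png',cv2.resize(g[0:220,190:370],None,fx=2.7,fy=2.7,interpolation=cv2.INTER_CUBIC))
W=cloud(f)
for x in range(70,200,8):
    p=proj(f,dk(x,0.5,33)).round().astype(int)
    if 0<=p[1]<420:
        d=W[p[1],p[0]]-DP; print(p,(np.array([d@EX,d@EY,d@EN])*1000).round(1))
E
```

```text
clock: 39.35
tcp_pos: [0.5372, -0.0081, 0.2693]
orientation: [-1.207, -1.238, 1.226]
contact_force: [1.0, 1.8, 0.3]
grip_width: 0.0005
clock: 39.77
tcp_pos: [0.5952, -0.0071, 0.2624]
orientation: [-1.198, -1.233, 1.228]
contact_force: [-0.4, 0.4, -0.6]
grip_width: -0.0003
{'clock': 39.7667, 'joints': [0.5933, 0.4662, -0.9261, 1.6738, 0.3964, 1.1988, 1.1717], 'tcp_pos': [0.5952, -0.0071, 0.2624], 'orientation': [-1.1976, -1.2328, 1.2283], 'contact_force': [-0.3741, 0.3715, -0.6071], 'grip_width': -0.0003}
[279  64] [75.6  0.8 45.5]
[279  72] [82.5  0.8 44.7]
[279  81] [90.2  0.8 44. ]
[279  90] [97.8  0.9 42.7]
[279  98] [104.2   0.9  40.4]
[279 107] [112.    0.9  39.6]
[279 116] [119.6   0.9  37.9]
[279 124] [126.4   0.9  36.1]
[279 133] [134.2   0.9  34.2]
[279 142] [141.9   0.9  32.1]
[279 151] [150.1   0.9  32. ]
[279 159] [157.4   0.9  31.9]
[279 168] [165.6   0.9  31.4]
[279 177] [173.8   0.9  31.4]
[279 186] [182.3   0.9  36.2]
[279 195] [190.4   0.9  37.5]
[279 203] [197.7   1.    3.4]
```

View pics/w35.png

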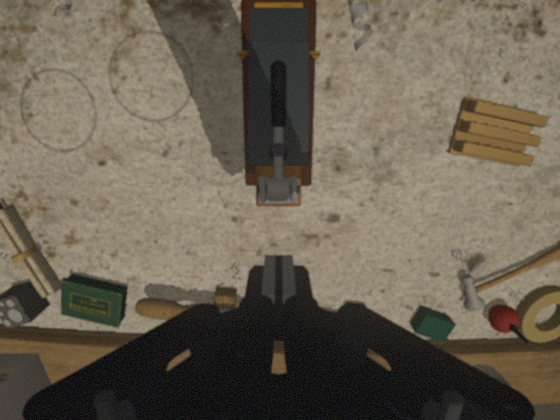

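View pics/w35c.png

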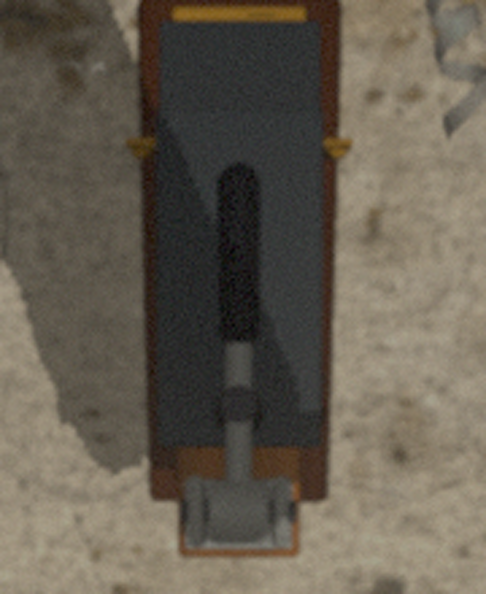

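```bash
python3 -m jog '0 0 0 0 0 35 0.3; 0 0 0 0 0 35 0.3; 0 0 0 0 0 35 0.3; 0 0 0 0 0 0 0.3; 0 0 0 0 0 0 0.3'; python3 -m jog '0 0 0 0 15 0 0.3; 0 0 0 0 15 0 0.3; 0 0 0 0 0 0 0.3; 0 0 0 0 0 0 0.3; 0 0 0 0 0 0 0.3'
python3 - <<'E'
from h import *
st(); f=grab('wrist','w36.png')
g=f['color'][:,:,::-1]; cv2.imwrite('pics/w36c.png',cv2.resize(g[40:290,190:370],None,fx=2.4,fy=2.4,interpolation=cv2.INTER_CUBIC))
e=cv2.convertScaleAbs(g[90:170,210:350],alpha=2.5,beta=0); cv2.imwrite('pics/w36d.png',cv2.resize(e,None,fx=5.5,fy=5.5,interpolation=cv2.INTER_CUBIC))
E
```

```text
clock: 40.23
tcp_pos: [0.4886, -0.0112, 0.2622]
orientation: [-1.202, -1.23, 1.23]
contact_force: [0.3, -0.3, 0.7]
grip_width: 0.0249
clock: 40.65
tcp_pos: [0.4918, -0.0101, 0.2329]
orientation: [-1.199, -1.234, 1.227]
contact_force: [0.0, 0.9, 0.9]
grip_width: 0.0256
{'clock': 40.65, 'joints': [0.7384, 0.3133, -0.9939, 1.9354, 0.3036, 1.0465, 1.2123], 'tcp_pos': [0.4918, -0.0101, 0.2329], 'orientation': [-1.1991, -1.234, 1.227], 'contact_force': [0.0065, 0.9042, 0.8958], 'grip_width': 0.0256}
```

View pics/w36c.png

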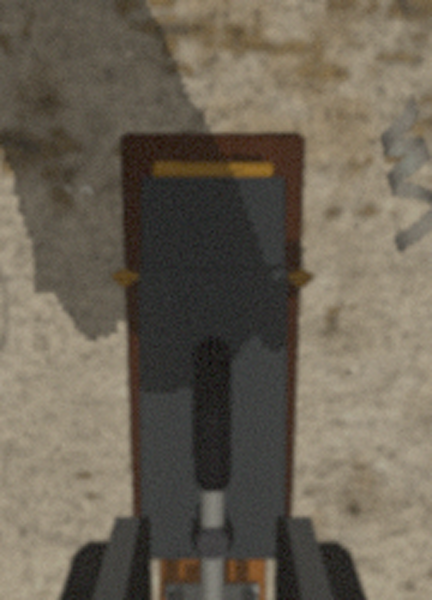

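View pics/w36d.png

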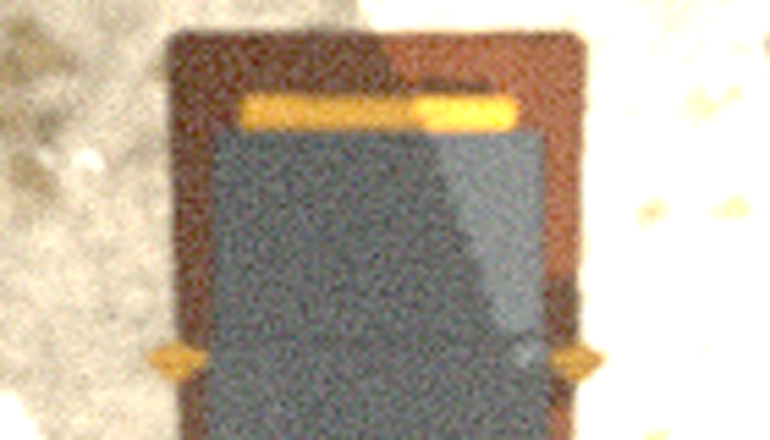

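Run:
```python
from h import *
f=grab('wrist')
d=lambda X,Y:(210-.5+(X+.5)/5.5,90-.5+(Y+.5)/5.5)
g=cv2.cvtColor(f['color'],cv2.COLOR_RGB2GRAY).astype(float)
pr=g[140:165,255:295].mean(1); print(dict(zip(range(140,165),pr.round(0))))
print('bar',dpt(f,*d(178,362),-7),dpt(f,*d(580,362),-7))
print('edge',dpt(f,*d(250,343),20),dpt(f,*d(480,343),20))
print('short',dpt(f,*d(215,132),8),dpt(f,*d(543,132),8),'stop',dpt(f,*d(240,132),7),dpt(f,*d(518,132),7))
print('sides long',dpt(f,*d(208,430),18),dpt(f,*d(550,430),18))
c=lambda X,Y:(190-.5+(X+.5)/2.4,40-.5+(Y+.5)/2.4)
print('head',dpt(f,*c(165,556),8))
```

```text
{140: np.float64(42.0), 141: np.float64(41.0), 142: np.float64(42.0), 143: np.float64(42.0), 144: np.float64(43.0), 145: np.float64(42.0), 146: np.float64(42.0), 147: np.float64(43.0), 148: np.float64(42.0), 149: np.float64(43.0), 150: np.float64(42.0), 151: np.float64(38.0), 152: np.float64(40.0), 153: np.float64(43.0), 154: np.float64(43.0), 155: np.float64(44.0), 156: np.float64(43.0), 157: np.float64(43.0), 158: np.float64(45.0), 159: np.float64(44.0), 160: np.float64(43.0), 161: np.float64(45.0), 162: np.float64(43.0), 163: np.float64(43.0), 164: np.float64(44.0)}
bar [ 41.1 -37.7] [41.1 38.4]
edge [ 41.7 -22.1] [41.7 17.9]
short [  1.6 -29.3] [ 1.6 30. ] stop [  1.3 -24.9] [ 1.3 25.5]
sides long [ 56.6 -29.6] [56.6 30.3]
head [159.1 -19.7]
```

```bash
python3 -m jog '0 0 0 0 -30 0 0.3; 0 0 0 0 -30 0 0.3; 0 0 0 0 0 0 0.3; 0 0 0 0 0 0 0.3; 0 0 0 0 0 0 0.3'
python3 - <<'E'
from h import *
a=cv2.imread('pics/side0.png').astype(int); f=grab('side','s37.png'); b=f['color'][:,:,::-1].astype(int)
for n,u,v in(('block',340,367),('tub',217,132)): print(n,np.abs(a-b)[v-22:v+22,u-22:u+22].mean().round(1))
st()
E
```

```text
clock: 41.17
tcp_pos: [0.4908, -0.0107, 0.2921]
orientation: [-1.2, -1.233, 1.228]
contact_force: [-0.5, -0.5, 0.0]
grip_width: 0.0259
block 8.2
tub 73.1
{'clock': 41.2167, 'joints': [0.7904, 0.2429, -1.0258, 1.8616, 0.2273, 1.1586, 1.2846], 'tcp_pos': [0.4904, -0.0107, 0.2915], 'orientation': [-1.1985, -1.2319, 1.2281], 'contact_force': [0.2318, 0.2326, -0.85], 'grip_width': 0.0252}
```

View pics/s37.png

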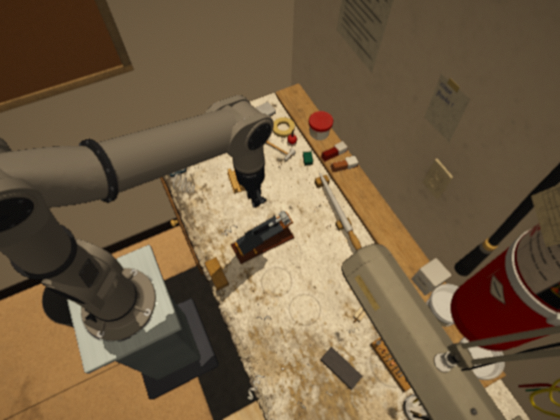

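Run:
```python
from h import *
a=cv2.imread('pics/top0.png').astype(int); f=grab('top','t37.png'); b=f['color'][:,:,::-1].astype(int)
print(np.abs(a-b)[215:243,147:176].mean().round(1))
m=cv2.imread('pics/t37.png')[200:260,130:230]; cv2.imwrite('pics/t37c.png',cv2.resize(m,None,fx=5,fy=5))
```

```text
4.1
```

View pics/t37c.png

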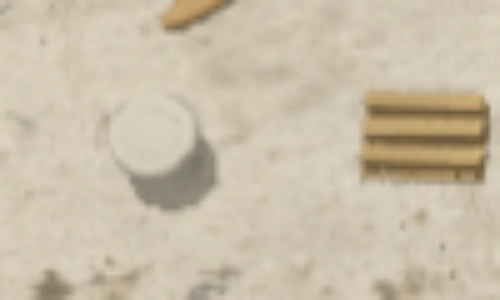

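Tub and block are unmoved and the robot is clear of everything, so I am handing in.

Run:
```python
from h import *
print(r.hand_in())
```

```text
the job is handed in; nothing more can be done
None
```

The job is done and was handed in at about 41 s of the 72 s allowed, with the robot clear of everything. `hand_in` gave no verdict.

- **Short slate:** I laid it on the ramp and pushed it down against the brass stop, feeling about 3 N of contact. The last view shows it touching the stop, straight, and centred within about 0.5 mm.
- **Long slate:** I took it from the rack and laid it flat on the bench first, so I could grip it again by its long edges. It was then laid over the short slate. Its lower edge is at 41.3 mm and the gauge bar at 41.1 mm. It sits about 0.3 mm off the centre line and looks straight. While seating it I pressed briefly with 34 N through the slate, then eased off before letting go.
- **Clamp:** My first try, gripping the handle, slipped and the lever sprang back open. I then pushed it over with shut fingers. Depth readings show the lever lying parallel to the ramp, which is the closed position. The slates did not move visibly when it snapped, and the foot lies over the head of the long slate.
- **Bystanders:** The grey block is unchanged in the side view and the tub in the top view, compared with the start.

Some checks disagreed. The stop and slate readings vary by about 1 mm between wrist views, within the stated 2 mm calibration. The upper end of the ramp read 199 mm instead of 206 mm in the early views. The foot's pressure on the slate was not measured directly.

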